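# Strip the planetary gearhead onto the service tray

### The job

Strip the loose planetary gearhead on the upright motor from the top down, one part at a time: bearing, planet carrier, ring gear, adapter plate, each lifted straight off without dragging along the parts under it. Set each part down flat in its own orange nest on the tray before you take the next, without dropping it: the bearing in the small round pocket, the carrier, shaft up, in the large round pocket, the ring gear over the round post, the plate square between the four corner guards. Leave the tin of hardware where it stands.

Things in the scene. Friction and masses are not known exactly. Their poses are not given: they have to be found in the camera images.
- motor: Black and silver stepper motor, 57 mm square, upright in a black 100 mm foot, fixed. Origin: on its axis at table height, x and y along its sides. Top face 58 mm up, with a 38 mm pilot 2 mm high; a fixed pinion (14 mm wide, top at 84 mm) stands in the middle. The four gearhead parts are stacked on it, coaxial, unscrewed, with about 1.5 mm play.
- bearing: Top part: ball bearing, bright steel, black seal, outside 35 mm, bore 15 mm, 14 mm high, 55 g. Sits round the carrier's 12 mm shaft, which stands 11 mm out of it; underside 92 mm above the table at the start. Origin: centre of its underside, z its axis. Grip it across the outside, on the upper half so that the fingers clear the nest's rim.
- planet_carrier: Second part: three brass planet gears (to 25 mm from the axis, 14 mm high), 33 mm steel disc over them (14 to 18 mm), 18 mm shoulder (to 21 mm), bright 12 mm shaft (21 to 46 mm); one rigid piece, 160 g. Stands inside the ring gear, underside 71 mm above the table at the start. Origin: centre of its underside, z up the shaft. Grip it by the shaft.
- ring_gear: Third part: dark steel ring gear, outside 62 mm, 46 mm between the tips of its inner teeth, 22 mm high, 200 g. Stands on the adapter plate round a 48 mm register 3 mm high; underside 68 mm above the table at the start. Origin: centre of its underside, z its axis. Grip it across the outside.
- adapter_plate: Bottom part: square silver flange, 68 x 68 x 10 mm, with a 48 mm round register 3 mm high on top and a 24 mm hole, 120 g. Lies on the motor, 5.5 mm wider than it on each side; underside 58 mm above the table at the start. Origin: centre of its underside, x and y along its sides. Grip it across two facing sides; lift it 30 mm to clear the pinion.
- nest_bearing: Nest for the bearing: the smaller round pocket, a raised orange ring of 51 mm inner, 61 mm outer diameter. Fixed on the tray, in any corner. Origin: centre of the underside of its 100 x 100 x 6 mm foot, 9 mm above the table; x, y along its sides. Pocket floor 6 mm above the origin, rim 11 mm.
- nest_carrier: Nest for the planet carrier: the larger round pocket, a raised orange ring of 66 mm inner, 77 mm outer diameter. Fixed on the tray, in any corner. Origin: centre of the underside of its 100 x 100 x 6 mm foot, 9 mm above the table; x, y along its sides. Pocket floor 6 mm above the origin, rim 14 mm.
- nest_ring: Nest for the ring gear: a single round orange post, 32 mm across, that goes inside the ring. Fixed on the tray, in any corner. Origin: centre of the underside of its 100 x 100 x 6 mm foot, 9 mm above the table; x, y along its sides. The ring lies on the foot, 6 mm above the origin; the post's top is at 18 mm.
- nest_plate: Nest for the plate: a 56 mm square orange pedestal between four L-shaped corner guards, 84 mm apart inside. Fixed on the tray, in any corner. Origin: centre of the underside of its 100 x 100 x 6 mm foot, 9 mm above the table; x, y along its sides. The plate lies on the pedestal, 14 mm above the origin, square to the guards (tops at 22 mm), which leave 56 mm gaps for the fingers.
- parts_tin: Bystander: shallow round tin of dowels and nuts, 78 mm across, 27 mm high, beyond the middle of the work. Origin: centre of its underside.
Not all that is in view belongs to the job. Of the things shaped like the adapter_plate, the silver one is meant.

How it is judged:
By the outcome, as a careful person would: the job done as asked, in the order asked, and still so for the second after the job is handed in, with the robot touching nothing.
It also fails if it takes over 93 s, if anything falls off the work surface, if the arm or the gripper's body presses on something with over 40 N, if the wrist force passes 120 N, or if a joint passes its speed limit or range.

### The arm

A 6-joint arm with a two-finger parallel gripper is mounted at the origin on a cart in front of the work surface, level with it; the furniture and walls round the work are solid. World frame = base frame: x ahead of the robot, y to its left, z up, the work surface at z = 0. Lengths are in m, angles in rad, forces in N, time in s.
With the tool pointing down it reaches from about 0.35 to 0.975 m from the base axis. Payload 4.9 kg.
Tool frame: the origin (TCP) lies at the very end of the fingers, on their centre line; the grasp point (between the pads) lies ctrl.grip_point_offset behind it (ctrl.grip_point_offset is the distance from the TCP to the grasp point, in m); z points along the fingers, y is the line along which they close (so a half turn about z gives the same grasp; the last joint's range is limited). The gripper opens to 85 mm and grips with 20 to 120 N. Pads are 22 mm wide; open, the fingers measure 114 mm over their backs; the gripper's body (76 mm by 85 mm) begins 54 mm behind the grasp point. The pads swing forward as they close: fully open they stand 13 mm farther back than shut.
Start: joints at [-1.416, 0.053, 1.613, -0, 1.476, -0.119], TCP at [0.169, -0.602, 0.231] pointing down, gripper open.
Joint ranges: [-3.01, 3.01], [-1.01, 2.22], [0.06, 2.58], [-1.02, 4.17], [0.09, 2.62], [-3.14, 3.14]. Speed limits (rad/s): [2.57, 2.57, 3.14, 3.14, 3.14, 3.14].

### API

Orientations are given as a rotation vector (axis times angle).
In Python, from station import ctrl gives the robot as it stands. The module is installed in compiled form; this text tells all that it offers.
- The arm moves only by the tool drive_tool, never from a script. Its argument "steps" is a list of rows, each an object with "translation": the shift along the tool's x, y, z normalised to -1 to 1, where 1 is 4 cm, a list of three; "angular": the turn, a rotation vector about the tool's x, y, z normalised to -1 to 1, where 1 is 8 degrees, a list of three; "gripper": the opening, from 0 (shut) to 1 (fully open). In form: [{"translation": [dx, dy, dz], "angular": [wx, wy, wz], "gripper": gripper}, ...]. A call has 1 to 8 rows; each row shifts and turns the commanded pose from where the row before left it, along the tool's axes as they then stand; what a row does not reach is not made up. A row lasts 1/8 s, in which the tool goes at most 62.5 mm and 10.7 degrees, less where a joint would pass 70% of its speed; a pose out of reach is approached as far as the arm can. A call with a number of a shift or a turn outside -1 to 1 is refused whole. A call with a gripper value outside its range is refused whole. The fingers move at their own pace and stop on an object; "force" is the grip in N (left out, the last holds). Time passes only in rows, so rows that do not move let the fingers close. It gives the time, the measured TCP pose, the force, the opening and the grip force at its end, in the units of the state.
- ctrl.get_obs(): the state, without advancing time (a new reading comes with each control period).
- ctrl.get_image(name): name is "scene" or "top" or "wrist"; returns a dict with "color" (384x512x3 uint8, red, green, blue), "depth" (384x512 float32, m along the optical axis (not along the pixel's ray), 0 where there is no reading), "fx", "fy", "cx", "cy" (pixels), "k1" (the pictures are not rectified: a ray, as slopes to the right and down, at radius r is drawn at 1 + k1 r^2 times it, then the intrinsics apply), "R" (3x3) and "t" (3): a world point X has camera coordinates R X + t. Camera axes: x right, y down, z forward; pixel columns grow to the right and rows downward; lengths in m; the calibration is good to about 2 mm. A picture is of the moment at which its call begins.
- ctrl.finish_job(): hands the job in; it is judged then, once.
The state is a dict: "t": time; "q": joint angles; "dq": joint speeds; "effort": joint torques, N m; "tool_pos": TCP position; "tool_rot": TCP orientation; "contact_force": force on the tool from outside, world axes, zero at the start; "wrist_torque": the same for the moment, N m; "opening": finger opening in m; "grip_force": force on a finger pad.
Only numpy, scipy, OpenCV 4.12 (cv2) and the standard library are available. Lean on these libraries where they do the work, as an engineer would, in place of code of your own. Each camera call takes 0.05 s, during which the arm holds its last target. There are 200 camera calls.

## Working session

There is one attempt and no reset: what is moved stays moved. The work goes in short steps, Python scripts to look and compute and a tool call to move; the robot and the scene stay as the last step left them, time stands still between calls to the robot, and variables do not carry over. Pictures are saved under pics/ and viewed, at most 14 in all, crops included, and the job is handed in when it is done.

Besides the shell and the picture viewer there is one more tool, called after ">>>" as name(argument=value, ...) on one line, values as JSON. drive_tool: Moves the arm, as the interface text tells. Its arguments: {"type":"object","properties":{"steps":{"type":"array"},"force":{"type":"number"}},"required":["steps"]}

```bash
mkdir -p pics; cat > h.py <<'E'
import numpy as np, cv2
from station import ctrl
from scipy.spatial.transform import Rotation as Ro
def grab(n):
    im=ctrl.get_image(n); np.savez(f'{n}.npz',**im); return im
def K(im): return np.array([[im['fx'],0,im['cx']],[0,im['fy'],im['cy']],[0,0,1]],float), np.array([im['k1'],0,0,0,0],float)
def rays(im,uv):
    k,d=K(im); p=cv2.undistortPoints(np.array(uv,float).reshape(-1,1,2),k,d)[:,0]
    r=np.c_[p,np.ones(len(p))]; R=np.array(im['R']); return -R.T@np.array(im['t']), r@R
def onz(im,uv,z):
    c,r=rays(im,uv); z=np.asarray(z,float); return c+r*((z-c[2])/r[:,2])[:,None]
def proj(im,X):
    k,d=K(im); return cv2.projectPoints(np.array(X,float).reshape(-1,1,3),cv2.Rodrigues(np.array(im['R'],float))[0],np.array(im['t'],float),k,d)[0][:,0]
def save(im,name,crop=None,s=1):
    a=im['color'][:,:,::-1]
    if crop: u0,v0,u1,v1=crop; a=a[v0:v1,u0:u1]
    cv2.imwrite('pics/'+name,cv2.resize(a,None,fx=s,fy=s,interpolation=cv2.INTER_CUBIC))
def load(n): return dict(np.load(f'{n}.npz'))
def pts(im):
    v,u=np.mgrid[0:384,0:512]; c,r=rays(im,np.c_[u.ravel(),v.ravel()]); R=np.array(im['R'])
    return (c+r*im['depth'].ravel()[:,None]).reshape(384,512,3)
E
python3 - <<'E'
from h import *
o=ctrl.get_obs(); print(o, ctrl.grip_point_offset)
for n in('top','scene'):
    im=grab(n); save(im,n+'0.png',None,1.5); print(n,im['fx'],im['k1'],-np.array(im['R']).T@im['t'],np.array(im['R'])[2])
E
```

```text
{'t': 0.0, 'q': array([-1.41597577e+00,  5.33993777e-02,  1.61430660e+00,  1.17876528e-05,
        1.47603291e+00, -1.19011636e-01]), 'dq': array([-1.85271366e-03,  1.33722032e-05,  1.08654234e-03, -1.43204695e-04,
        6.60876678e-04,  1.26491740e-03]), 'effort': array([ 6.18452559e-04, -3.93681693e+01, -3.70175707e+01, -5.59476621e-05,
        7.15182090e-03,  7.80122036e-06]), 'tool_pos': array([ 0.16891183, -0.60108008,  0.23002916]), 'tool_rot': array([-3.11006668e+00, -4.28497306e-01,  4.19012534e-05]), 'contact_force': array([-0.10282903, -0.45755934,  0.9622104 ]), 'wrist_torque': array([0.01826098, 0.01953806, 0.00112112]), 'grip_force': 0.0, 'opening': 0.08503983623714245} 0.0187
top 451.6572476166758 -0.06658440662447292 [0.40405051 0.03124948 1.14466775] [ 0.14558922 -0.01258804 -0.98926504]
scene 463.5744332992578 -0.13077055683750288 [-0.10305339  0.74793219  0.65662601] [ 0.58613183 -0.62693807 -0.51322328]
```

View pics/top0.png

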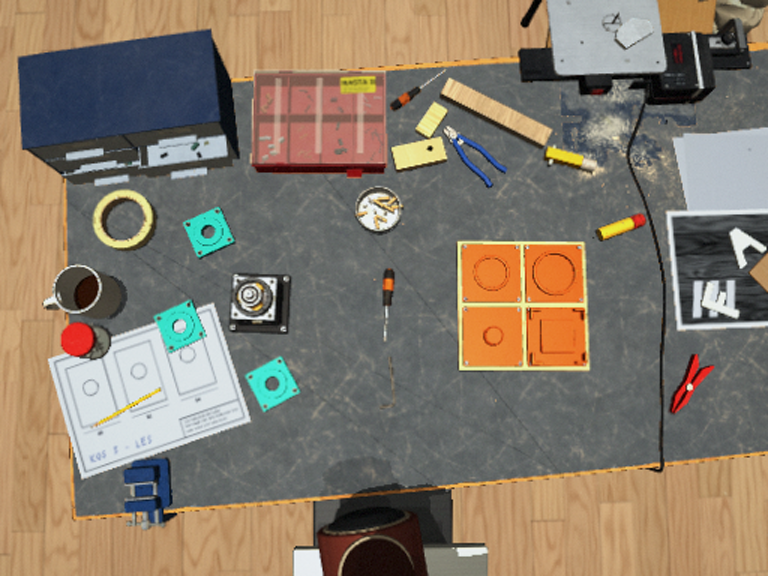

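View pics/scene0.png

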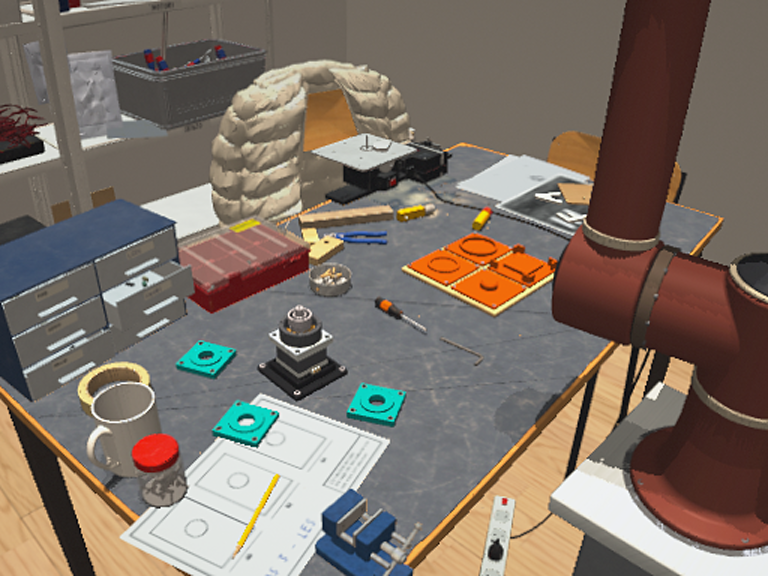

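Top view (768x576): the gearhead stack is on the motor at (260,300). The tray nests are bearing (491,272), carrier (553,274), ring post (493,336) and plate (556,336). The tin is at (379,210). Plate-shaped candidates are the teal ones at (209,232), (180,325) and (272,382), plus the silver one on the motor at (260,300). The silver one fits the description, and I'll confirm it in a crop.

```bash
python3 - <<'E'
from h import *
im=load('top'); sc=load('scene')
save(im,'topcrop.png',(140,170,205,230),6); 
hsv=cv2.cvtColor(im['color'],cv2.COLOR_RGB2HSV)
m=cv2.inRange(hsv,(5,150,120),(17,255,255)); m[:, :295]=0; m[:,400:]=0; m[:150]=0;m[255:]=0
P=pts(im)
ys,xs=np.nonzero(m); print('orange z',np.percentile(P[ys,xs,2],[5,25,50,75,95]))
n,l,st,ce=cv2.connectedComponentsWithStats(m)
for i in range(1,n):
    if st[i,4]>200:
        q=np.argwhere(l==i)[:,::-1].astype(np.float32); r=cv2.minAreaRect(q); b=cv2.boxPoints(r)
        w=onz(im,b,.015); print(ce[i],st[i,4],r[2],np.round(w,4).tolist(),np.round(w.mean(0),4))
for u,v in[(327,181),(369,183),(329,224),(371,224),(168,198),(253,140)]: print(u,v,P[v,u], P[v-4:v+5,u-4:u+5,2].max())
# stack heights
w=P[175:225,145:200]; k=w[...,2]
for a,b in[(.095,.125),(.085,.095),(.062,.075)]:
    s=w[(k>a)&(k<b)]; print(a,b,len(s),s.mean(0),s.min(0),s.max(0))
wi=grab('wrist'); R=np.array(wi['R']); print('wrist cam',-R.T@wi['t'],R, wi['fx'],wi['k1'])
E
```

```text
orange z [0.01194872 0.0142099  0.01596463 0.01835944 0.02558944]
[327.11920981 181.75681199] 1468 90.0 [[0.6499, -0.1306, 0.015], [0.6492, -0.2313, 0.015], [0.5508, -0.227, 0.015], [0.5518, -0.1276, 0.015]] [ 0.6004 -0.1791  0.015 ]
[368.71937029 182.19301848] 1461 90.0 [[0.6492, -0.2364, 0.015], [0.6485, -0.3381, 0.015], [0.5497, -0.3325, 0.015], [0.5507, -0.2321, 0.015]] [ 0.5995 -0.2848  0.015 ]
[327.84503311 223.87284768] 1510 0.0 [[0.446, -0.1246, 0.015], [0.5416, -0.1273, 0.015], [0.5405, -0.2291, 0.015], [0.4447, -0.2252, 0.015]] [ 0.4932 -0.1765  0.015 ]
[370.23102754 224.03895232] 1489 90.0 [[0.5405, -0.2368, 0.015], [0.5393, -0.3396, 0.015], [0.4431, -0.3344, 0.015], [0.4446, -0.2328, 0.015]] [ 0.4919 -0.2859  0.015 ]
327 181 [ 0.60202118 -0.1770746   0.01891451] 1.1446677451472875
369 183 [ 0.59619205 -0.28508431  0.01735162] 0.020634467320426397
329 224 [ 0.49192757 -0.17656304  0.0277889 ] 0.032663856394939295
371 224 [ 0.49073358 -0.28254378  0.02625043] 0.028265745426260702
168 198 [0.55101451 0.21147087 0.09974472] 1.1446677451472875
253 140 [0.71498736 0.00932956 0.00289702] 0.02391148803097276
0.095 0.125 177 [0.55349094 0.21351785 0.10659717] [0.53676808 0.18642334 0.09536   ] [0.57164911 0.22925255 0.12065667]
0.085 0.095 250 [0.55404984 0.21459129 0.08963376] [0.52371613 0.18503157 0.08515915] [0.58395631 0.24430209 0.09494573]
0.062 0.075 290 [0.54878715 0.20826572 0.06884634] [0.51902767 0.18031892 0.06227753] [0.58991551 0.24881324 0.07490508]
wrist cam [ 0.2329242  -0.58256998  0.3731794 ] [[ 0.27004123 -0.96284481 -0.00275653]
 [-0.92898938 -0.26129647  0.26211234]
 [-0.25309378 -0.06822036 -0.96503343]] 296.0389980445613 -0.00340547415089074
```

View pics/topcrop.png

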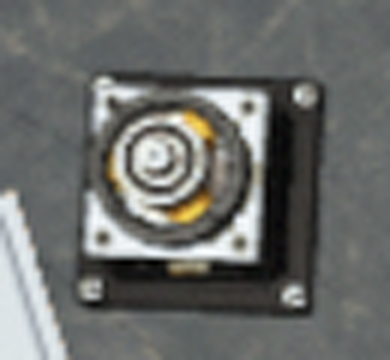

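The crop shows the silver plate at the bottom of the stack, with corner holes at (115,103), (245,105), (103,238) and (240,243). The ring, carrier and bearing sit on top of it. The teal plates are decoys. Next I'll look at the tray with the wrist camera.

>>> drive_tool(steps=[{"translation": [0, 0, 0], "angular": [0, 0, 1], "gripper": 1}, {"translation": [0, 0, 0], "angular": [0, 0, 0.96], "gripper": 1}, {"translation": [0.9, -0.8, -0.2], "angular": [0, 0, 0], "gripper": 1}, {"translation": [0.9, -0.8, -0.2], "angular": [0, 0, 0], "gripper": 1}, {"translation": [0.9, -0.9, -0.2], "angular": [0, 0, 0], "gripper": 1}, {"translation": [0.9, -0.9, 0], "angular": [0, 0, 0], "gripper": 1}, {"translation": [0.9, -0.9, 0], "angular": [0, 0, 0], "gripper": 1}, {"translation": [0.9, -0.9, 0], "angular": [0, 0, 0], "gripper": 1}])

```text
t: 1.15
tool_pos: [0.3858, -0.3922, 0.255]
tool_rot: [-3.141, 0.0, 0.0]
contact_force: [0.4, -0.3, -0.4]
opening: 0.0854
grip_force: 0.0
```

>>> drive_tool(steps=[{"translation": [0.9, -0.9, 0], "angular": [0, 0, 0], "gripper": 1}, {"translation": [0.9, -0.9, 0], "angular": [0, 0, 0], "gripper": 1}, {"translation": [0.9, -0.9, 0], "angular": [0, 0, 0], "gripper": 1}, {"translation": [0.9, -0.9, 0], "angular": [0, 0, 0], "gripper": 1}, {"translation": [0, 0, 0], "angular": [0, 0, 0], "gripper": 1}])

```text
t: 1.78
tool_pos: [0.5304, -0.2472, 0.2548]
tool_rot: [-3.141, -0.008, 0.001]
contact_force: [0.0, -1.4, -1.1]
opening: 0.0854
grip_force: 0.0
```

```bash
python3 - <<'E'
from h import *
im=grab('wrist'); np.savez('wtray.npz',**im); save(im,'wtray.png')
E
```

>>> drive_tool(steps=[{"translation": [0, -0.9, 0], "angular": [0, 0, 0], "gripper": 1}, {"translation": [0.1, -1, 0], "angular": [0, 0, 0], "gripper": 1}, {"translation": [0.1, -1, 0], "angular": [0, 0, 0], "gripper": 1}, {"translation": [0.1, -1, 0], "angular": [0, 0, 0], "gripper": 1}, {"translation": [0.1, -1, 0], "angular": [0, 0, 0], "gripper": 1}, {"translation": [0.1, -1, 0], "angular": [0, 0, 0], "gripper": 1}, {"translation": [0.1, -1, 0], "angular": [0, 0, 0], "gripper": 1}, {"translation": [0, -1, 0], "angular": [0, 0, 0], "gripper": 1}])

```text
t: 2.82
tool_pos: [0.5527, 0.0661, 0.2551]
tool_rot: [3.141, -0.003, -0.0]
contact_force: [0.2, 0.6, 0.9]
opening: 0.0853
grip_force: 0.0
```

>>> drive_tool(steps=[{"translation": [0, -1, 0], "angular": [0, 0, 0], "gripper": 1}, {"translation": [0, -1, 0], "angular": [0, 0, 0], "gripper": 1}, {"translation": [0, -1, 0], "angular": [0, 0, 0], "gripper": 1}, {"translation": [0, -0.7, 0], "angular": [0, 0, 0], "gripper": 1}, {"translation": [0, 0, 0], "angular": [0, 0, 0], "gripper": 1}])

```text
t: 3.45
tool_pos: [0.5528, 0.2144, 0.255]
tool_rot: [3.141, 0.002, -0.001]
contact_force: [-0.2, -0.6, 0.5]
opening: 0.0852
grip_force: 0.0
```

```bash
python3 - <<'E'
from h import *
im=grab('wrist'); np.savez('wst.npz',**im)
a=load('wtray'); cv2.imwrite('pics/both.png',np.hstack([a['color'],im['color']])[:,:,::-1][:, :][::1,::1] if 0 else cv2.resize(np.vstack([a['color'],im['color']])[:,:,::-1],(400*1,600)))
save(im,'wst.png',None,1.5); print(ctrl.get_obs()['tool_pos'],ctrl.get_obs()['tool_rot'])
E
```

```text
[0.55287141 0.21346951 0.25500124] [ 3.14066769e+00 -1.40907722e-04 -7.66305453e-04]
```

View pics/wtray.png

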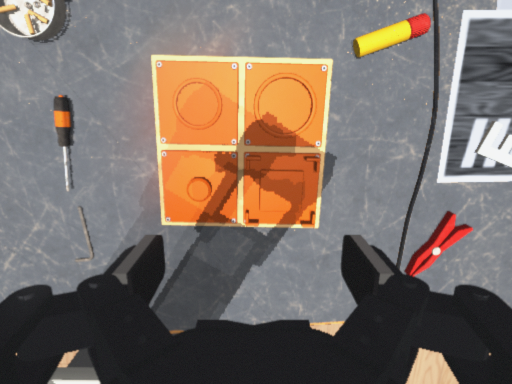

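View pics/wst.png

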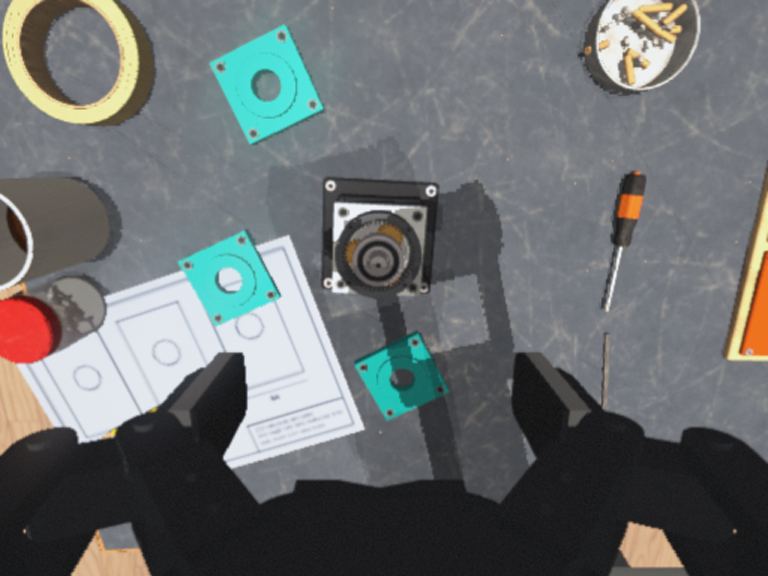

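Wrist view of the tray: bearing pocket (199,104), carrier pocket (284,104), post (200,188), pedestal (283,188). Wrist view of the stack: shaft top about (378,262) in the 1.5x picture, the plate corners round it, and only teal decoys nearby. Next I'll measure both.

```bash
python3 - <<'E'
from h import *
a=load('wtray'); hsv=cv2.cvtColor(a['color'],cv2.COLOR_RGB2HSV)
m=cv2.inRange(hsv,(4,150,60),(18,255,255)); m[:,:150]=0;m[:,335:]=0;m[:50]=0;m[235:]=0
m=cv2.morphologyEx(m,cv2.MORPH_OPEN,np.ones((3,3)))
n,l,st,ce=cv2.connectedComponentsWithStats(m)
P=pts(a)
for i in range(1,n):
    if st[i,4]>1000:
        q=np.argwhere(l==i)[:,::-1].astype(float); w=onz(a,q,.015)[:,:2]
        r=cv2.minAreaRect((w*1000).astype(np.float32)); print('nest',ce[i].round(1),np.array(r[0]).round(1),np.array(r[1]).round(1),round(r[2],2))
        zz=P[l==i][:,2]; print('  z pct',np.percentile(zz,[5,50,95]).round(4))
im=load('wst'); P=pts(im)
sub=P[120:205,205:300].reshape(-1,3)
for nm,lo,hi in[('shaft',.113,.121),('bear',.103,.109),('ring',.086,.093),('plate',.065,.0705),('foot',.0,.03)]:
    s=sub[(sub[:,2]>lo)&(sub[:,2]<hi)]; 
    if len(s)<4: print(nm,len(s)); continue
    r=cv2.minAreaRect((s[:,:2]*1000).astype(np.float32)); c=cv2.minEnclosingCircle((s[:,:2]*1000).astype(np.float32))
    print(nm,len(s),'z',np.median(s[:,2]).round(4),s[:,2].std().round(4),'mean',s[:,:2].mean(0).round(4),'rect',np.round(r[0],1),np.round(r[1],1),round(r[2],1),'circ',np.round(c[0],1),round(c[1],1))
save(im,'wstc.png',(205,110,305,205),6)
E
```

```text
nest [197.8 102.1] [ 602.1 -177.1] [98.3 98.5] 88.95
  z pct [0.0142 0.0156 0.0204]
nest [284.3 104. ] [ 600.3 -284.5] [99.  98.8] 88.94
  z pct [0.0141 0.0156 0.0236]
nest [199.7 185.8] [ 494.7 -175.3] [99.3 99.4] 88.85
  z pct [0.0142 0.0156 0.0271]
nest [280.3 188.1] [ 491.5 -282.7] [ 99.8 102.1] 89.22
  z pct [0.0142 0.0162 0.0304]
shaft 120 z 0.1173 0.001 mean [0.5558 0.2166] rect [555.6 216.6] [11.5 10.7] 0.2 circ [555.6 216.7] 5.9
bear 768 z 0.106 0.0009 mean [0.5561 0.2166] rect [555.8 216.6] [33.4 34.3] 90.0 circ [555.3 216.8] 17.8
ring 1115 z 0.0901 0.0011 mean [0.5562 0.2167] rect [555.8 216.7] [60.8 61.3] 89.6 circ [555.5 216.5] 31.1
plate 935 z 0.0684 0.0008 mean [0.5658 0.2163] rect [555.3 216.6] [68.1 68.2] 87.0 circ [555.3 216.9] 47.6
foot 3728 z 0.0071 0.0056 mean [0.5565 0.2175] rect [547.1 216.1] [116.  131.9] 0.0 circ [545.4 215.6] 86.0
```

View pics/wstc.png

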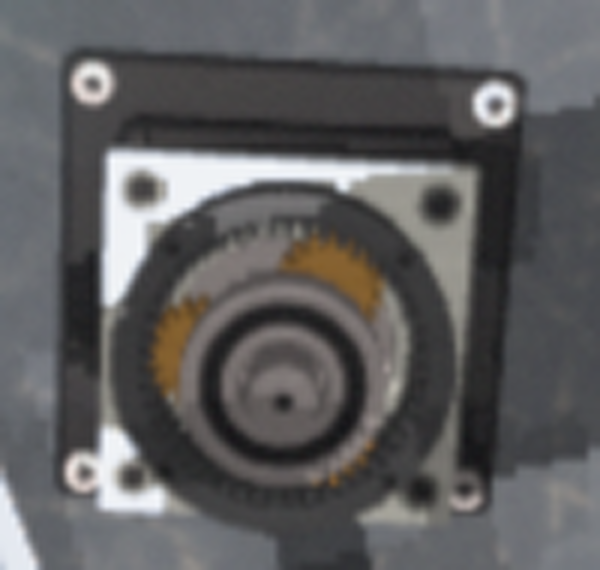

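The crop shows the bearing and shaft centred near (283,385), three brass planets, the dark ring, and the silver plate turned about 3° clockwise. Next I'll check for wrist-camera bias using the fingers it can see.

```bash
python3 - <<'E'
from h import *
im=load('wst'); P=pts(im); o=ctrl.get_obs(); tp=np.array([.55287141,.21346951,.25500124]); R=Ro.from_rotvec([3.14066769e+00,-1.40907722e-04,-7.66305453e-04]).as_matrix()
T=(P-tp)@R
g=(im['depth']>0)&(T[...,2]>-.045)&(T[...,2]<.01)&(abs(T[...,1])<.07)&(abs(T[...,0])<.03)
for s in(-1,1):
    q=T[g&(np.sign(T[...,1])==s)]; print(s,len(q),'x',np.percentile(q[:,0],[1,5,50,95,99]).round(4),'y',np.percentile(q[:,1],[1,5,50,95,99]).round(4),'z',np.percentile(q[:,2],[1,50,99]).round(4))
    f=q[(q[:,2]>-.03)&(q[:,2]<-.015)]; print(len(f), np.percentile(f[:,1],[2,50,98]).round(4),np.percentile(f[:,0],[2,50,98]).round(4))
# plate edges for yaw
s=P[110:205,200:305].reshape(-1,3); s=s[(s[:,2]>.065)&(s[:,2]<.071)]
best=min((np.ptp(np.percentile(s[:,:2]@[np.cos(t),np.sin(t)],[.5,99.5]))+np.ptp(np.percentile(s[:,:2]@[-np.sin(t),np.cos(t)],[.5,99.5])),np.degrees(t)) for t in np.radians(np.arange(-8,8,.25))); print(best)
E
```

```text
-1 1922 x [-0.0108 -0.009   0.0062  0.0109  0.0111] y [-0.058  -0.0567 -0.0448 -0.0444 -0.0442] z [-0.0445 -0.0324 -0.0145]
762 [-0.0574 -0.0448 -0.0443] [-0.0105  0.0057  0.011 ]
1 1930 x [-0.0108 -0.009   0.0063  0.011   0.0112] y [0.0403 0.0405 0.041  0.0529 0.0541] z [-0.0448 -0.0322 -0.0146]
779 [0.0404 0.0409 0.0534] [-0.0104  0.0056  0.0111]
(np.float64(0.13560016397430988), np.float64(-2.75))
```

>>> drive_tool(steps=[{"translation": [0.055, -0.025, 0.84], "angular": [0, 0, 0], "gripper": 0.65}, {"translation": [0, 0, 0.9], "angular": [0, 0, 0], "gripper": 0.65}, {"translation": [0, 0, 0.9], "angular": [0, 0, 0], "gripper": 0.65}, {"translation": [0, 0, 0.8], "angular": [0, 0, 0], "gripper": 0.65}, {"translation": [0, 0, 0], "angular": [0, 0, 0], "gripper": 0.65}, {"translation": [0, 0, 0], "angular": [0, 0, 0], "gripper": 0.65}])

```text
t: 4.25
tool_pos: [0.5561, 0.2145, 0.1192]
tool_rot: [-3.141, 0.002, -0.003]
contact_force: [0.0, 0.7, 0.8]
opening: 0.055
grip_force: 0.0
```

```bash
python3 - <<'E'
from h import *
for i in range(4):
    im=grab('wrist'); o=ctrl.get_obs(); print(o['tool_pos'].round(4),o['tool_rot'].round(4),o['opening'])
np.savez('w2.npz',**im); P=pts(im); R=Ro.from_rotvec(o['tool_rot']).as_matrix()
s=P.reshape(-1,3); s=s[(abs(s[:,0]-.555)<.03)&(abs(s[:,1]-.215)<.021)]
for lo,hi in[(.113,.121),(.103,.109)]:
    k=s[(s[:,2]>lo)&(s[:,2]<hi)]; print(len(k),np.median(k[:,2]),k[:,:2].min(0),k[:,:2].max(0),k.mean(0))
T=(P-o['tool_pos'])@R
g=(im['depth']>0)&(T[...,2]>-.03)&(T[...,2]<.01)&(abs(T[...,1])<.05)&(abs(T[...,1])>.022)&(abs(T[...,0])<.02)
for sg in(-1,1):
    q=T[g&(np.sign(T[...,1])==sg)]; print(len(q),q.min(0).round(4),q.max(0).round(4),np.percentile(q[:,1],[2,50,98]).round(4))
save(im,'w2.png')
E
```

```text
[0.5565 0.2149 0.1199] [-3.1409e+00  1.4000e-03 -5.1000e-03] 0.05563273945022933
[0.5566 0.2151 0.1201] [-3.1408e+00  9.0000e-04 -5.8000e-03] 0.05505748778828662
[0.5565 0.2153 0.1201] [-3.1408e+00  4.0000e-04 -5.8000e-03] 0.05561611923002546
[0.5563 0.2154 0.1198] [-3.1409e+00  1.0000e-04 -5.1000e-03] 0.05543935909412225
400 0.11716957233913992 [0.54937498 0.2106946 ] [0.56163545 0.22219371] [0.5561823  0.21638435 0.11697558]
2244 0.10598928308963487 [0.53810662 0.19889   ] [0.57312508 0.23344112] [0.55693707 0.21635063 0.10595265]
968 [-0.0114 -0.0429 -0.03  ] [ 0.0118 -0.0284 -0.0048] [-0.0418 -0.0289 -0.0285]
969 [-0.0114  0.0265 -0.03  ] [ 0.0116  0.0407 -0.0044] [0.0266 0.027  0.0399]
```

View pics/w2.png

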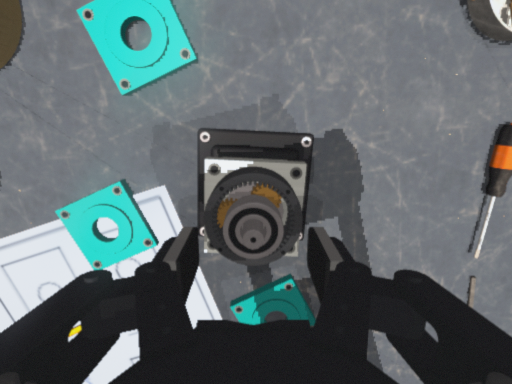

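The fingers at (185,270) and (325,270) straddle the bearing at (253,228), centred to about 0.5 mm. Going down to close.

>>> drive_tool(steps=[{"translation": [-0.02, 0, 0.28], "angular": [0, 0, 0], "gripper": 0.65}, {"translation": [0, 0, 0.28], "angular": [0, 0, 0], "gripper": 0.65}, {"translation": [0, 0, 0], "angular": [0, 0, 0], "gripper": 0.65}, {"translation": [0, 0, 0], "angular": [0, 0, 0], "gripper": 0.3}, {"translation": [0, 0, 0], "angular": [0, 0, 0], "gripper": 0.3}, {"translation": [0, 0, 0], "angular": [0, 0, 0], "gripper": 0.3}], force=35)

```text
t: 5.2
tool_pos: [0.5544, 0.2154, 0.0955]
tool_rot: [-3.141, -0.0, -0.001]
contact_force: [0.3, 0.1, -0.2]
opening: 0.0334
grip_force: 34.8
```

```bash
cat >> h.py <<'E'
def look(n=3):
    Z=[]
    for i in range(n):
        im=ctrl.get_image('wrist'); o=ctrl.get_obs(); Z.append(np.r_[o['tool_pos'],o['tool_rot']])
    Z=np.array(Z); print('tcp',Z[:,:3].mean(0).round(4),Z[-1,3:].round(4),'open',o['opening'].__round__(4),'grip',round(o['grip_force'],1),'F',o['contact_force'].round(1))
    P=pts(im); T=(P-Z[:,:3].mean(0))@Ro.from_rotvec(Z[-1,3:]).as_matrix(); return im,P,T
E
python3 - <<'E'
from h import *
im,P,T=look(4)
np.savez('w3.npz',**im)
g=(im['depth']>0)&(abs(T[...,0])<.012)&(abs(T[...,1])>.019)&(abs(T[...,1])<.04)&(T[...,2]>-.03)
for sg in(-1,1):
    q=T[g&(np.sign(T[...,1])==sg)]; print(np.percentile(q[:,2],[50,80,90,95]).round(4),np.histogram(q[:,2],np.arange(-.03,.04,.002)))
k=P[(abs(P[...,0]-.555)<.02)&(abs(P[...,1]-.216)<.015)&(P[...,2]>.102)&(P[...,2]<.110)]; print(k.mean(0),np.median(k[:,2]))
save(im,'w3.png',(180,180,330,290),5)
E
```

```text
tcp [0.5544 0.2154 0.0955] [-3.1414e+00 -2.0000e-04 -7.0000e-04] open 0.0331 grip 34.8 F [ 0.2  0.2 -0.2]
[-0.0103  0.0082  0.013   0.0264] (array([ 58,  56,  45,  49,  47,  49,  33,  39,  45,  30,  36,  20,   2,
         0,   0,   0,   5, 175,  29,  18,  57,  22,   7,   8,   2,   3,
         5,   8,  49,   3,   0,   0,   0,   0]), array([-3.00000000e-02, -2.80000000e-02, -2.60000000e-02, -2.40000000e-02,
       -2.20000000e-02, -2.00000000e-02, -1.80000000e-02, -1.60000000e-02,
       -1.40000000e-02, -1.20000000e-02, -1.00000000e-02, -8.00000000e-03,
       -6.00000000e-03, -4.00000000e-03, -2.00000000e-03,  2.77555756e-17,
        2.00000000e-03,  4.00000000e-03,  6.00000000e-03,  8.00000000e-03,
        1.00000000e-02,  1.20000000e-02,  1.40000000e-02,  1.60000000e-02,
        1.80000000e-02,  2.00000000e-02,  2.20000000e-02,  2.40000000e-02,
        2.60000000e-02,  2.80000000e-02,  3.00000000e-02,  3.20000000e-02,
        3.40000000e-02,  3.60000000e-02,  3.80000000e-02]))
[-0.0076  0.009   0.0247  0.027 ] (array([ 51,  36,  41,  42,  35,  33,  34,  32,  31,  27,  23,  14,   4,
         0,   0,   0,   2, 166,  43,  10,   0,   3,   0,   4,   3,   3,
        23,  49,  62,   5,   0,   0,   0,   0]), array([-3.00000000e-02, -2.80000000e-02, -2.60000000e-02, -2.40000000e-02,
       -2.20000000e-02, -2.00000000e-02, -1.80000000e-02, -1.60000000e-02,
       -1.40000000e-02, -1.20000000e-02, -1.00000000e-02, -8.00000000e-03,
       -6.00000000e-03, -4.00000000e-03, -2.00000000e-03,  2.77555756e-17,
        2.00000000e-03,  4.00000000e-03,  6.00000000e-03,  8.00000000e-03,
        1.00000000e-02,  1.20000000e-02,  1.40000000e-02,  1.60000000e-02,
        1.80000000e-02,  2.00000000e-02,  2.20000000e-02,  2.40000000e-02,
        2.60000000e-02,  2.80000000e-02,  3.00000000e-02,  3.20000000e-02,
        3.40000000e-02,  3.60000000e-02,  3.80000000e-02]))
[0.55780258 0.21612284 0.10590317] 0.10597923171285838
```

View pics/w3.png

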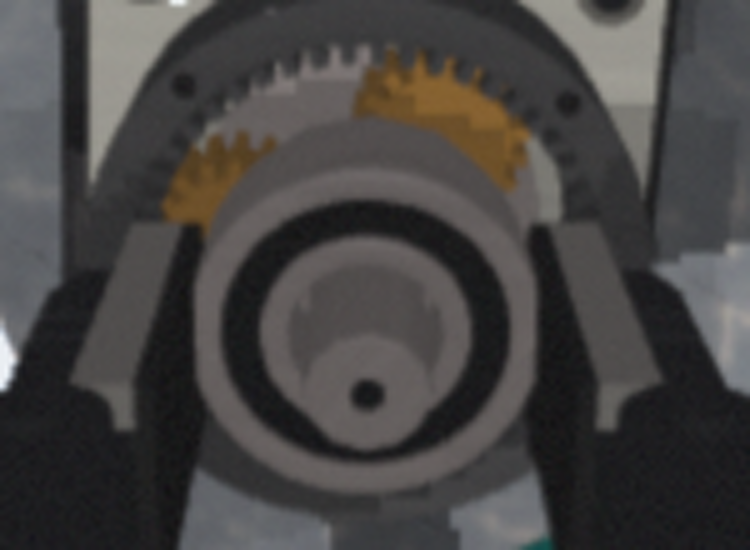

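```bash
python3 - <<'E'
from h import *
im=load('w3'); P=pts(im); T=(P-[.5544,.2154,.0955])@Ro.from_rotvec([-3.1414,-.0002,-.0007]).as_matrix()
for u in (213,212,301,302):
    print(u,[ (v,*(T[v,u]*1000).round(1)) for v in range(220,236,2)])
E
```

```text
213 [(220, np.float64(6.7), np.float64(-23.1), np.float64(11.4)), (222, np.float64(5.4), np.float64(-23.2), np.float64(11.6)), (224, np.float64(3.5), np.float64(-23.5), np.float64(13.5)), (226, np.float64(11.2), np.float64(-20.4), np.float64(-8.4)), (228, np.float64(11.1), np.float64(-20.1), np.float64(-10.4)), (230, np.float64(10.9), np.float64(-19.8), np.float64(-12.6)), (232, np.float64(10.8), np.float64(-19.6), np.float64(-14.6)), (234, np.float64(11.0), np.float64(-19.2), np.float64(-17.3))]
212 [(220, np.float64(8.3), np.float64(-23.1), np.float64(7.3)), (222, np.float64(5.5), np.float64(-23.7), np.float64(11.3)), (224, np.float64(4.3), np.float64(-23.7), np.float64(11.4)), (226, np.float64(11.0), np.float64(-20.9), np.float64(-7.9)), (228, np.float64(11.2), np.float64(-20.5), np.float64(-10.7)), (230, np.float64(10.5), np.float64(-20.5), np.float64(-11.5)), (232, np.float64(10.9), np.float64(-20.0), np.float64(-14.9)), (234, np.float64(11.1), np.float64(-19.6), np.float64(-17.6))]
301 [(220, np.float64(9.1), np.float64(24.8), np.float64(5.3)), (222, np.float64(7.5), np.float64
[... 172 characters left out ...]
oat64(24.9), np.float64(4.8)), (230, np.float64(10.7), np.float64(22.0), np.float64(-12.0)), (232, np.float64(10.7), np.float64(21.6), np.float64(-14.5)), (234, np.float64(66.5), np.float64(-0.8), np.float64(-143.0))]
302 [(220, np.float64(9.2), np.float64(25.3), np.float64(5.0)), (222, np.float64(8.2), np.float64(25.3), np.float64(4.7)), (224, np.float64(7.0), np.float64(25.3), np.float64(4.7)), (226, np.float64(5.9), np.float64(25.4), np.float64(4.6)), (228, np.float64(4.6), np.float64(25.5), np.float64(5.1)), (230, np.float64(3.3), np.float64(25.6), np.float64(5.4)), (232, np.float64(10.6), np.float64(22.2), np.float64(-14.1)), (234, np.float64(11.1), np.float64(21.6), np.float64(-17.6))]
```

>>> drive_tool(steps=[{"translation": [0, 0, -0.15], "angular": [0, 0, 0], "gripper": 0.3}, {"translation": [0, 0, -0.3], "angular": [0, 0, 0], "gripper": 0.3}, {"translation": [0, 0, -0.6], "angular": [0, 0, 0], "gripper": 0.3}, {"translation": [0, 0, -0.8], "angular": [0, 0, 0], "gripper": 0.3}, {"translation": [0, 0, -0.5], "angular": [0, 0, 0], "gripper": 0.3}, {"translation": [0, 0, 0], "angular": [0, 0, 0], "gripper": 0.3}])

```text
t: 6.15
tool_pos: [0.5556, 0.2157, 0.1921]
tool_rot: [-3.14, -0.0, -0.007]
contact_force: [-0.2, -0.5, -0.1]
opening: 0.033
grip_force: 34.9
```

```bash
python3 - <<'E'
from h import *
im,P,T=look(2); np.savez('w4.npz',**im); save(im,'w4.png',(150,100,362,260),3.5)
E
```

```text
tcp [0.5543 0.2153 0.1893] [ 3.1413e+00  2.0000e-04 -1.5000e-03] open 0.0334 grip 34.8 F [-0.4  0.2 -1.2]
```

View pics/w4.png

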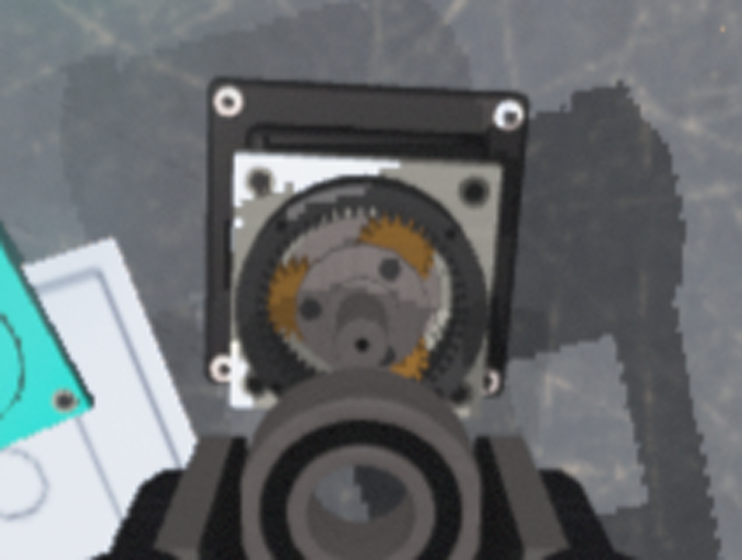

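The bearing is in hand at (360,500). The carrier, with its shaft at (362,345), stayed behind. Moving to the bearing nest.

>>> drive_tool(steps=[{"translation": [0.1, 0.5, 0], "angular": [0, 0, 0], "gripper": 0.3}, {"translation": [0.1, 0.9, 0], "angular": [0, 0, 0], "gripper": 0.3}, {"translation": [0.1, 0.95, 0], "angular": [0, 0, 0], "gripper": 0.3}, {"translation": [0.1, 0.95, 0], "angular": [0, 0, 0], "gripper": 0.3}, {"translation": [0.1, 0.95, 0], "angular": [0, 0, 0], "gripper": 0.3}, {"translation": [0.1, 0.95, 0], "angular": [0, 0, 0], "gripper": 0.3}, {"translation": [0.1, 0.95, 0], "angular": [0, 0, 0], "gripper": 0.3}, {"translation": [0.1, 0.95, 0], "angular": [0, 0, 0], "gripper": 0.3}])

```text
t: 7.25
tool_pos: [0.5853, -0.071, 0.1877]
tool_rot: [-3.141, 0.001, 0.004]
contact_force: [0.7, -0.3, -0.3]
opening: 0.0329
grip_force: 34.9
```

>>> drive_tool(steps=[{"translation": [0.1, 0.95, 0], "angular": [0, 0, 0], "gripper": 0.3}, {"translation": [0.15, 0.95, 0.3], "angular": [0, 0, 0], "gripper": 0.3}, {"translation": [0.13, 0.84, 0.7], "angular": [0, 0, 0], "gripper": 0.3}, {"translation": [0, 0, 0.9], "angular": [0, 0, 0], "gripper": 0.3}, {"translation": [0, 0, 0.9], "angular": [0, 0, 0], "gripper": 0.3}, {"translation": [0, 0, 0.6], "angular": [0, 0, 0], "gripper": 0.3}, {"translation": [0, 0, 0], "angular": [0, 0, 0], "gripper": 0.3}, {"translation": [0, 0, 0], "angular": [0, 0, 0], "gripper": 0.3}])

```text
t: 8.25
tool_pos: [0.6016, -0.179, 0.0538]
tool_rot: [3.141, -0.001, 0.001]
contact_force: [0.1, -0.1, -0.5]
opening: 0.0331
grip_force: 35.0
```

```bash
python3 - <<'E'
from h import *
im,P,T=look(4); np.savez('w5.npz',**im)
s=P.reshape(-1,3)
# bearing top in hand vs. TCP; orange rim
t=T.reshape(-1,3); b=t[(abs(t[:,1])<.0165)&(abs(t[:,0])<.025)&(t[:,2]<-.006)&(t[:,2]>-.014)]; print('bearing in tool',len(b),b.mean(0),b.min(0),b.max(0))
hsv=cv2.cvtColor(im['color'],cv2.COLOR_RGB2HSV); m=cv2.inRange(hsv,(4,150,40),(18,255,255))>0
r=P[m&(P[...,2]>.0185)&(P[...,2]<.0225)&(abs(P[...,0]-.6015)<.04)&(abs(P[...,1]+.1785)<.04)]
A=np.c_[2*r[:,:2],np.ones(len(r))]; x=np.linalg.lstsq(A,(r[:,:2]**2).sum(1),rcond=None)[0]; print('rim',len(r),x[:2],np.sqrt(x[2]+x[0]**2+x[1]**2),r.min(0),r.max(0))
save(im,'w5.png',(130,120,382,300),3)
E
```

```text
tcp [ 0.6024 -0.1789  0.0549] [3.1405e+00 3.0000e-04 3.9000e-03] open 0.0329 grip 35.0 F [ 0.6 -0.   0.3]
bearing in tool 3236 [ 0.00231809 -0.00046956 -0.01040487] [-0.01658891 -0.01647252 -0.01382516] [ 0.01924929  0.01639499 -0.00600396]
rim 1166 [ 0.60258416 -0.17683377] 0.02771992790926348 [ 0.59638841 -0.20705266  0.01850295] [ 0.63227274 -0.14660237  0.0222771 ]
```

View pics/w5.png

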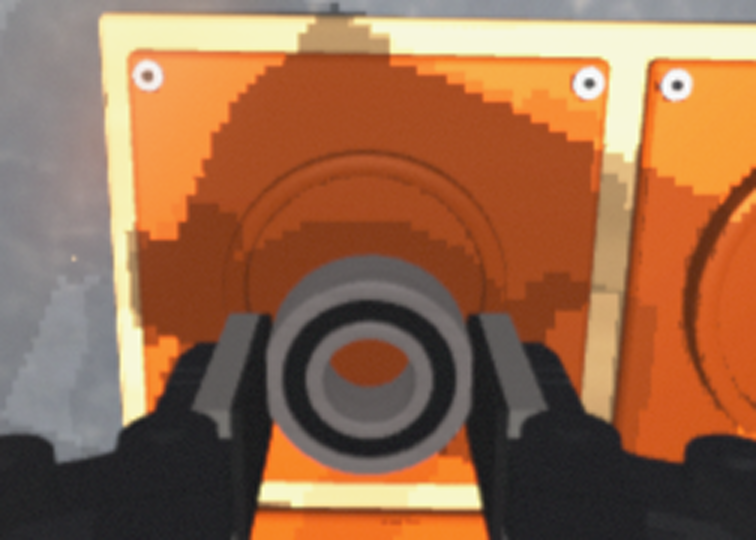

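The bearing at (370,380) is over the pocket, whose rim is centred near (365,270) in depth. Centring is within about 1 mm, so I'm lowering it 36 mm.

>>> drive_tool(steps=[{"translation": [0, 0, 0.4], "angular": [0, 0, 0], "gripper": 0.3}, {"translation": [0, 0, 0.3], "angular": [0, 0, 0], "gripper": 0.3}, {"translation": [0, 0, 0.12], "angular": [0, 0, 0], "gripper": 0.3}, {"translation": [0, 0, 0.06], "angular": [0, 0, 0], "gripper": 0.3}, {"translation": [0, 0, 0], "angular": [0, 0, 0], "gripper": 0.3}, {"translation": [0, 0, 0], "angular": [0, 0, 0], "gripper": 0.3}, {"translation": [0, 0, 0], "angular": [0, 0, 0], "gripper": 0.3}])

```text
t: 9.32
tool_pos: [0.6012, -0.178, 0.0184]
tool_rot: [-3.141, -0.0, 0.002]
contact_force: [-4.0, 1.0, 5.8]
opening: 0.0335
grip_force: 35.5
```

>>> drive_tool(steps=[{"translation": [0, 0, 0], "angular": [0, 0, 0], "gripper": 0.5}, {"translation": [0, 0, 0], "angular": [0, 0, 0], "gripper": 0.5}, {"translation": [0, 0, -0.3], "angular": [0, 0, 0], "gripper": 0.5}, {"translation": [0, 0, -0.8], "angular": [0, 0, 0], "gripper": 0.5}, {"translation": [0, -0.4, -0.9], "angular": [0, 0, 0], "gripper": 0.5}, {"translation": [-0.1, -0.9, -0.9], "angular": [0, 0, 0], "gripper": 0.5}, {"translation": [-0.1, -0.9, -0.9], "angular": [0, 0, 0], "gripper": 0.5}, {"translation": [-0.1, -0.95, -0.1], "angular": [0, 0, 0], "gripper": 0.5}])

```text
t: 10.32
tool_pos: [0.5916, -0.0517, 0.1792]
tool_rot: [3.14, -0.0, 0.012]
contact_force: [0.2, 0.7, -0.7]
opening: 0.0429
grip_force: 0.0
```

>>> drive_tool(steps=[{"translation": [-0.1, -0.95, 0], "angular": [0, 0, 0], "gripper": 0.5}, {"translation": [-0.1, -0.95, 0], "angular": [0, 0, 0], "gripper": 0.5}, {"translation": [-0.1, -0.95, 0], "angular": [0, 0, 0], "gripper": 0.5}, {"translation": [-0.1, -0.95, 0], "angular": [0, 0, 0], "gripper": 0.5}, {"translation": [-0.1, -0.95, 0], "angular": [0, 0, 0], "gripper": 0.5}, {"translation": [-0.2, -0.95, 0], "angular": [0, 0, 0], "gripper": 0.5}, {"translation": [-0.2, -0.9, 0], "angular": [0, 0, 0], "gripper": 0.5}, {"translation": [0, 0, 0], "angular": [0, 0, 0], "gripper": 0.5}])

```text
t: 11.32
tool_pos: [0.5529, 0.2138, 0.1747]
tool_rot: [-3.141, -0.006, -0.001]
contact_force: [-0.1, -0.3, 0.3]
opening: 0.0428
grip_force: 0.0
```

```bash
cat >> h.py <<'E'
def fit(s,lo,hi,nm,c=(.555,.216),r=.05):
    s=s.reshape(-1,3); k=s[(s[:,2]>lo)&(s[:,2]<hi)&(np.hypot(s[:,0]-c[0],s[:,1]-c[1])<r)]
    if len(k)<8: print(nm,len(k)); return
    q=cv2.minAreaRect((k[:,:2]*1000).astype(np.float32)); h=cv2.minEnclosingCircle((k[:,:2]*1000).astype(np.float32))
    print(nm,len(k),'z',np.median(k[:,2]).round(4),'mean',k[:,:2].mean(0).round(4),'rect',np.round(q[0],1),np.round(q[1],1),round(q[2],1),'circ',np.round(h[0],1),round(h[1],1))
E
python3 - <<'E'
from h import *
im,P,T=look(3); np.savez('w6.npz',**im)
fit(P,.114,.121,'shaft',r=.012); fit(P,.086,.093,'ring'); fit(P,.065,.0705,'plate')
a=grab('top'); Q=pts(a); s=Q.reshape(-1,3); k=s[(np.hypot(s[:,0]-.601,s[:,1]+.178)<.024)&(s[:,2]<.1)]; k=k[k[:,2]>.024]; print('bearing placed',len(k),k.mean(0),np.median(k[:,2]))
save(a,'t6.png',(290,150,400,250),5)
E
```

```text
tcp [0.5535 0.2118 0.1745] [ 3.1413e+00 -1.0000e-04  7.0000e-04] open 0.0425 grip 0.0 F [-0.2  0.4  0. ]
shaft 218 z 0.1173 mean [0.5559 0.2164] rect [555.5 216.5] [10.7 11.5] 89.7 circ [555.4 216.4] 5.9
ring 2856 z 0.0899 mean [0.5568 0.2165] rect [555.6 216.6] [61.9 61. ] 1.2 circ [555.5 216.4] 31.2
plate 1479 z 0.0684 mean [0.5689 0.2158] rect [555.1 216.5] [68.2 68.6] 87.2 circ [555.7 216.5] 47.8
bearing placed 133 [ 0.60141429 -0.17740942  0.02856146] 0.028493088327919525
```

View pics/t6.png

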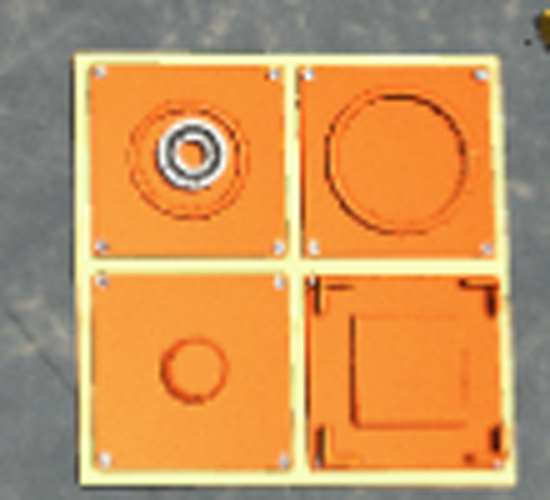

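The bearing lies flat in its pocket at (192,152), top at 28.5 mm. Now the carrier.

>>> drive_tool(steps=[{"translation": [0.045, -0.088, 0.3], "angular": [0, 0, 0], "gripper": 0.5}, {"translation": [0, 0, 0.6], "angular": [0, 0, 0], "gripper": 0.45}, {"translation": [0, 0, 0.6], "angular": [0, 0, 0], "gripper": 0.4}, {"translation": [0, 0, 0.35], "angular": [0, 0, 0], "gripper": 0.4}, {"translation": [0, 0, 0.16], "angular": [0, 0, 0], "gripper": 0.4}, {"translation": [0, 0, 0], "angular": [0, 0, 0], "gripper": 0.4}, {"translation": [0, 0, 0], "angular": [0, 0, 0], "gripper": 0.4}, {"translation": [0, 0, 0], "angular": [0, 0, 0], "gripper": 0.4}])

```text
t: 12.52
tool_pos: [0.5559, 0.2154, 0.0947]
tool_rot: [-3.141, -0.0, -0.003]
contact_force: [0.3, -0.7, 0.3]
opening: 0.0341
grip_force: 0.0
```

```bash
python3 - <<'E'
from h import *
im,P,T=look(2)
fit(P,.114,.121,'shaft',r=.012)
for sg in(-1,1):
    g=(im['depth']>0)&(abs(T[...,0]-.005)<.012)&(T[...,1]*sg>.012)&(T[...,1]*sg<.03)&(T[...,2]>-.035)&(T[...,2]<-.002)
    q=T[g]; print(sg,len(q),np.percentile(abs(q[:,1]),[1,5,50]).round(4),np.percentile(q[:,2],[50,98,100]).round(4))
E
```

```text
tcp [0.5557 0.2154 0.0945] [-3.1413e+00 -3.0000e-04 -1.7000e-03] open 0.0341 grip 0.0 F [-0.  -0.7  0.2]
shaft 546 z 0.1172 mean [0.5562 0.2163] rect [555.7 216.3] [11.7 12. ] 43.8 circ [555.5 216.4] 6.3
-1 928 [0.018  0.0181 0.02  ] [-0.022  -0.0047 -0.0022]
1 1022 [0.0158 0.0159 0.0186] [-0.022  -0.0049 -0.002 ]
```

>>> drive_tool(steps=[{"translation": [0, 0, 0], "angular": [0, 0, 0], "gripper": 0.05}, {"translation": [0, 0, 0], "angular": [0, 0, 0], "gripper": 0.05}, {"translation": [0, 0, 0], "angular": [0, 0, 0], "gripper": 0.05}, {"translation": [0, 0, 0], "angular": [0, 0, 0], "gripper": 0.05}], force=60)

```text
t: 13.12
tool_pos: [0.5555, 0.2153, 0.0941]
tool_rot: [-3.142, -0.0, -0.001]
contact_force: [-0.1, -0.6, 2.7]
opening: 0.0102
grip_force: 58.5
```

>>> drive_tool(steps=[{"translation": [0, 0, -0.1], "angular": [0, 0, 0], "gripper": 0.05}, {"translation": [0, 0, -0.2], "angular": [0, 0, 0], "gripper": 0.05}, {"translation": [0, 0, -0.3], "angular": [0, 0, 0], "gripper": 0.05}, {"translation": [0, 0, -0.6], "angular": [0, 0, 0], "gripper": 0.05}, {"translation": [0, 0, -0.8], "angular": [0, 0, 0], "gripper": 0.05}, {"translation": [0, 0, -0.5], "angular": [0, 0, 0], "gripper": 0.05}, {"translation": [0, 0, 0], "angular": [0, 0, 0], "gripper": 0.05}])

```text
t: 14.0
tool_pos: [0.5566, 0.2156, 0.1964]
tool_rot: [-3.14, -0.0, -0.007]
contact_force: [-0.1, 0.1, -1.4]
opening: 0.0096
grip_force: 58.5
```

```bash
python3 - <<'E'
from h import *
im,P,T=look(3); np.savez('w7.npz',**im)
fit(P,.086,.093,'ring'); fit(P,.065,.0705,'plate'); save(im,'w7.png',(130,100,382,290),3)
t=T.reshape(-1,3); 
for lo,hi,n in((-.026,-.016,'shafttop'),(.002,.009,'disc')):
    k=t[(t[:,2]>lo)&(t[:,2]<hi)&(np.hypot(t[:,0],t[:,1])<.02)]; print(n,len(k),k.mean(0).round(4),k.min(0).round(4),k.max(0).round(4))
E
```

```text
tcp [0.555  0.2152 0.1931] [ 3.141e+00  2.000e-04 -3.800e-03] open 0.0093 grip 58.5 F [ 0.3  0.2 -1.7]
ring 1105 z 0.0902 mean [0.5681 0.2177] rect [563.2 217. ] [46.3 61.5] 3.0 circ [555.4 216.5] 31.0
plate 1214 z 0.0685 mean [0.5739 0.2174] rect [556.4 216.5] [68.2 66.3] 87.0 circ [556.1 216.2] 47.1
shafttop 1172 [ 0.0046 -0.0008 -0.0215] [-0.0115 -0.0189 -0.026 ] [ 0.0113  0.0174 -0.016 ]
disc 908 [ 0.0103 -0.0012  0.0051] [ 0.0018 -0.0196  0.002 ] [0.019  0.0149 0.009 ]
```

View pics/w7.png

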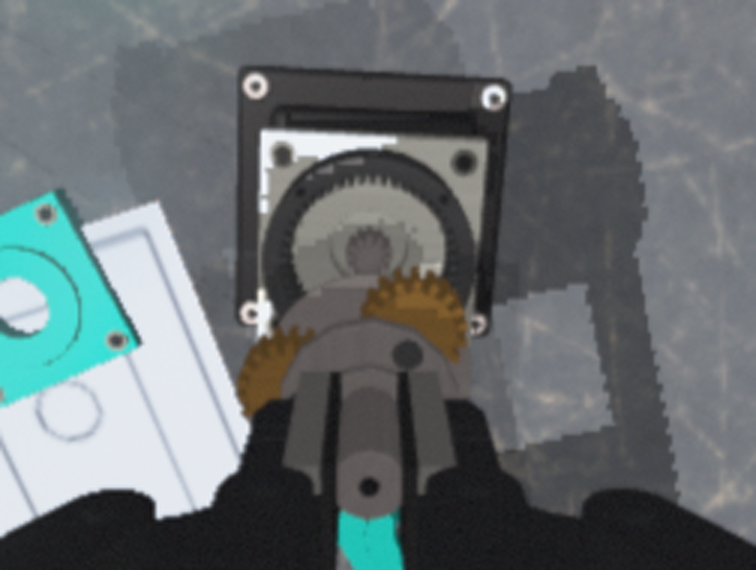

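The carrier came off alone. The ring, plate and pinion (365,250) are still on the motor. Moving to the carrier nest.

>>> drive_tool(steps=[{"translation": [0.08, 0.5, 0], "angular": [0, 0, 0], "gripper": 0.05}, {"translation": [0.08, 0.9, 0], "angular": [0, 0, 0], "gripper": 0.05}, {"translation": [0.08, 0.95, 0], "angular": [0, 0, 0], "gripper": 0.05}, {"translation": [0.08, 0.95, 0], "angular": [0, 0, 0], "gripper": 0.05}, {"translation": [0.08, 0.95, 0], "angular": [0, 0, 0], "gripper": 0.05}, {"translation": [0.08, 0.95, 0], "angular": [0, 0, 0], "gripper": 0.05}, {"translation": [0.08, 0.95, 0], "angular": [0, 0, 0], "gripper": 0.05}, {"translation": [0.08, 0.95, 0], "angular": [0, 0, 0], "gripper": 0.05}])

```text
t: 15.15
tool_pos: [0.58, -0.071, 0.1924]
tool_rot: [-3.142, 0.001, 0.003]
contact_force: [0.1, -0.4, -1.9]
opening: 0.0099
grip_force: 58.6
```

>>> drive_tool(steps=[{"translation": [0.08, 0.95, 0], "angular": [0, 0, 0], "gripper": 0.05}, {"translation": [0.08, 0.95, 0], "angular": [0, 0, 0], "gripper": 0.05}, {"translation": [0.08, 0.95, 0], "angular": [0, 0, 0], "gripper": 0.05}, {"translation": [0.08, 0.95, 0], "angular": [0, 0, 0], "gripper": 0.05}, {"translation": [0.08, 0.95, 0.4], "angular": [0, 0, 0], "gripper": 0.05}, {"translation": [0.08, 0.65, 0.7], "angular": [0, 0, 0], "gripper": 0.05}, {"translation": [0, 0, 0.9], "angular": [0, 0, 0], "gripper": 0.05}, {"translation": [0, 0, 0.8], "angular": [0, 0, 0], "gripper": 0.05}])

```text
t: 16.15
tool_pos: [0.5984, -0.2858, 0.0789]
tool_rot: [-3.14, 0.002, 0.004]
contact_force: [0.5, -0.9, -1.9]
opening: 0.0098
grip_force: 58.7
```

>>> drive_tool(steps=[{"translation": [0, 0, 0], "angular": [0, 0, 0], "gripper": 0.05}, {"translation": [0, 0, 0], "angular": [0, 0, 0], "gripper": 0.05}])

```text
t: 16.4
tool_pos: [0.6003, -0.2854, 0.0825]
tool_rot: [3.141, -0.0, 0.001]
contact_force: [0.4, -0.3, -0.8]
opening: 0.0097
grip_force: 58.7
```

```bash
cat >> h.py <<'E'
def rim(im,P,c,lo,hi,r0,r1):
    hsv=cv2.cvtColor(im['color'],cv2.COLOR_RGB2HSV); m=cv2.inRange(hsv,(4,150,40),(18,255,255))>0
    d=np.hypot(P[...,0]-c[0],P[...,1]-c[1]); r=P[m&(P[...,2]>lo)&(P[...,2]<hi)&(d<r1)&(d>r0)]
    A=np.c_[2*r[:,:2],np.ones(len(r))]; x=np.linalg.lstsq(A,(r[:,:2]**2).sum(1),rcond=None)[0]; print('rim',len(r),x[:2].round(4),np.sqrt(x[2]+x[0]**2+x[1]**2).round(4))
E
python3 - <<'E'
from h import *
im,P,T=look(4); np.savez('w8.npz',**im); rim(im,P,(.6,-.285),.0215,.026,.025,.045)
E
```

```text
tcp [ 0.6012 -0.2855  0.0839] [3.1398e+00 5.0000e-04 4.4000e-03] open 0.0094 grip 58.7 F [ 0.1  0.1 -1. ]
rim 1574 [ 0.6005 -0.2848] 0.0355
```

>>> drive_tool(steps=[{"translation": [0, 0, 0.4], "angular": [0, 0, 0], "gripper": 0.05}, {"translation": [0, 0, 0.3], "angular": [0, 0, 0], "gripper": 0.05}, {"translation": [0, 0, 0.2], "angular": [0, 0, 0], "gripper": 0.05}, {"translation": [0, 0, 0.1], "angular": [0, 0, 0], "gripper": 0.05}, {"translation": [0, 0, 0], "angular": [0, 0, 0], "gripper": 0.05}, {"translation": [0, 0, 0], "angular": [0, 0, 0], "gripper": 0.05}, {"translation": [0, 0, 0], "angular": [0, 0, 0], "gripper": 0.05}])

```text
t: 17.48
tool_pos: [0.6005, -0.2849, 0.0423]
tool_rot: [3.141, 0.0, 0.001]
contact_force: [-0.1, 0.1, -1.1]
opening: 0.0099
grip_force: 58.7
```

>>> drive_tool(steps=[{"translation": [0, -0.01, 0.05], "angular": [0, 0, 0], "gripper": 0.05}, {"translation": [0, 0, 0.04], "angular": [0, 0, 0], "gripper": 0.05}, {"translation": [0, 0, 0.02], "angular": [0, 0, 0], "gripper": 0.05}, {"translation": [0, 0, 0], "angular": [0, 0, 0], "gripper": 0.05}, {"translation": [0, 0, 0], "angular": [0, 0, 0], "gripper": 0.05}])

```text
t: 18.1
tool_pos: [0.6002, -0.2843, 0.0381]
tool_rot: [-3.142, -0.0, 0.0]
contact_force: [-3.2, 2.2, 5.5]
opening: 0.0097
grip_force: 59.4
```

>>> drive_tool(steps=[{"translation": [0, 0, 0], "angular": [0, 0, 0], "gripper": 0.4}, {"translation": [0, 0, 0], "angular": [0, 0, 0], "gripper": 0.4}, {"translation": [0, 0, -0.4], "angular": [0, 0, 0], "gripper": 0.4}, {"translation": [0, 0, -0.9], "angular": [0, 0, 0], "gripper": 0.4}, {"translation": [-0.08, -0.4, -0.9], "angular": [0, 0, 0], "gripper": 0.4}, {"translation": [-0.08, -0.9, -0.9], "angular": [0, 0, 0], "gripper": 0.6}, {"translation": [-0.08, -0.95, -0.6], "angular": [0, 0, 0], "gripper": 0.9}, {"translation": [-0.08, -0.95, 0], "angular": [0, 0, 0], "gripper": 1}])

```text
t: 19.1
tool_pos: [0.5891, -0.1561, 0.1903]
tool_rot: [3.139, -0.0, 0.011]
contact_force: [0.4, -0.2, -0.4]
opening: 0.0839
grip_force: 0.0
```

>>> drive_tool(steps=[{"translation": [-0.08, -0.95, 0], "angular": [0, 0, 0], "gripper": 1}, {"translation": [-0.08, -0.95, 0], "angular": [0, 0, 0], "gripper": 1}, {"translation": [-0.08, -0.95, 0], "angular": [0, 0, 0], "gripper": 1}, {"translation": [-0.08, -0.95, 0], "angular": [0, 0, 0], "gripper": 1}, {"translation": [-0.08, -0.95, 0], "angular": [0, 0, 0], "gripper": 1}, {"translation": [-0.08, -0.95, 0], "angular": [0, 0, 0], "gripper": 1}, {"translation": [-0.1, -0.95, 0], "angular": [0, 0, 0], "gripper": 1}, {"translation": [-0.1, -0.95, 0], "angular": [0, 0, 0], "gripper": 1}])

```text
t: 20.1
tool_pos: [0.5602, 0.1489, 0.1868]
tool_rot: [-3.141, -0.0, -0.003]
contact_force: [-0.0, -0.8, -0.8]
opening: 0.0855
grip_force: 0.0
```

>>> drive_tool(steps=[{"translation": [-0.1, -0.95, 0], "angular": [0, 0, 0], "gripper": 1}, {"translation": [-0.1, -0.75, 0], "angular": [0, 0, 0], "gripper": 1}, {"translation": [0, 0, 0], "angular": [0, 0, 0], "gripper": 1}, {"translation": [0, 0, 0], "angular": [0, 0, 0], "gripper": 1}])

```text
t: 20.6
tool_pos: [0.5523, 0.2152, 0.186]
tool_rot: [3.141, 0.0, 0.002]
contact_force: [-0.9, -0.2, -0.8]
opening: 0.0852
grip_force: 0.0
```

```bash
python3 - <<'E'
from h import *
im,P,T=look(3); np.savez('w9.npz',**im)
fit(P,.086,.093,'ring'); fit(P,.065,.0705,'plate')
a=grab('top'); Q=pts(a); fit(Q,.05,.07,'shaft',(.6,-.286),.03); fit(Q,.029,.04,'disc',(.6,-.286),.03); fit(Q,.025,.032,'bearing',(.601,-.178),.025)
save(a,'t9.png',(290,150,400,250),5)
E
```

```text
tcp [0.5524 0.2148 0.1857] [ 3.1414e+00 -1.9000e-03  6.0000e-04] open 0.0859 grip 0.0 F [ 0.1 -0.8  0.4]
ring 1794 z 0.0901 mean [0.5562 0.2165] rect [555.6 216.5] [61.5 61.2] 27.4 circ [555.4 216.5] 31.0
plate 1566 z 0.0686 mean [0.5661 0.2165] rect [555.4 216.5] [68.1 68.3] 87.0 circ [555.4 216.7] 47.8
shaft 24 z 0.0601 mean [ 0.5991 -0.2845] rect [ 599.2 -285.2] [ 9.6 13. ] 5.0 circ [ 600.2 -285.1] 6.5
disc 135 z 0.033 mean [ 0.5986 -0.2828] rect [ 600.4 -281.5] [40.  39.9] 81.5 circ [ 599.8 -284.4] 23.6
bearing 116 z 0.0289 mean [ 0.6016 -0.1779] rect [ 601.8 -177. ] [32.6 34.5] 86.6 circ [ 601.8 -177.9] 17.6
```

View pics/t9.png

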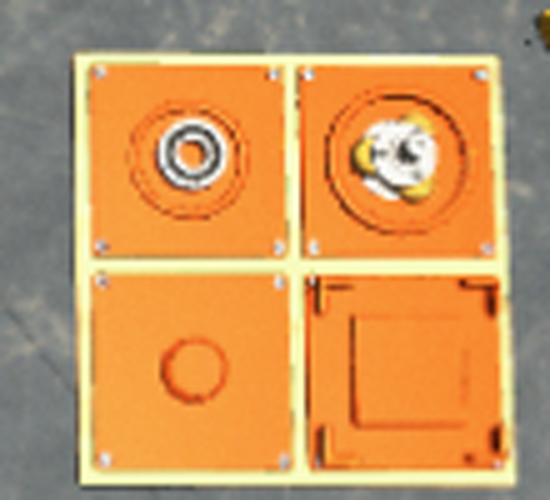

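The carrier stands shaft up in its pocket at (402,155) and the bearing is undisturbed. Now the ring gear.

>>> drive_tool(steps=[{"translation": [0.075, -0.012, 0.4], "angular": [0, 0, 0], "gripper": 1}, {"translation": [0, 0, 0.8], "angular": [0, 0, 0], "gripper": 1}, {"translation": [0, 0, 0.8], "angular": [0, 0, 0], "gripper": 1}, {"translation": [0, 0, 0.5], "angular": [0, 0, 0], "gripper": 1}, {"translation": [0, 0, 0.3], "angular": [0, 0, 0], "gripper": 1}, {"translation": [0, 0, 0.15], "angular": [0, 0, 0], "gripper": 1}, {"translation": [0, 0, 0], "angular": [0, 0, 0], "gripper": 1}, {"translation": [0, 0, 0], "angular": [0, 0, 0], "gripper": 1}])

```text
t: 21.8
tool_pos: [0.5559, 0.2164, 0.0685]
tool_rot: [-3.141, -0.0, -0.003]
contact_force: [0.4, 0.5, 1.1]
opening: 0.0852
grip_force: 0.0
```

```bash
cat >> h.py <<'E'
def fing(im,T,y0,y1):
    c=[]
    for sg in(-1,1):
        g=(im['depth']>0)&(abs(T[...,0])<.013)&(T[...,1]*sg>y0)&(T[...,1]*sg<y1)&(T[...,2]>-.04)&(T[...,2]<-.003)
        q=T[g]; c.append(np.percentile(abs(q[:,1]),2)*sg); print(sg,len(q),c[-1].round(4),'x',np.percentile(q[:,0],[2,98]).round(4),'ztip',np.percentile(q[:,2],[98,100]).round(4))
    print('finger centre y',np.mean(c).round(4))
E
python3 - <<'E'
from h import *
im,P,T=look(3); np.savez('w10.npz',**im)
fit(P,.086,.0915,'ring',r=.033); fing(im,T,.035,.06)
t=T.reshape(-1,3); k=t[(np.hypot(t[:,0],t[:,1])<.034)&(t[:,2]<.0705-.088+.0)&(t[:,2]>-.028)]; print(k.mean(0),k.min(0),k.max(0))
E
```

```text
tcp [0.5558 0.2163 0.0684] [-3.1412e+00 -2.0000e-04 -2.4000e-03] open 0.0855 grip 0.0 F [-0.5 -0.1 -0.5]
ring 6149 z 0.09 mean [0.5569 0.2163] rect [555.4 216.3] [62.1 61.5] 21.9 circ [555.3 216.4] 31.3
-1 1545 -0.0435 x [-0.0103  0.0112] ztip [-0.0148 -0.0127]
1 1554 0.0413 x [-0.0104  0.0112] ztip [-0.015  -0.0128]
finger centre y -0.0011
[ 1.21338345e-03  2.84358460e-05 -2.13793404e-02] [-0.03145682 -0.03077725 -0.02392769] [ 0.0308225   0.03065216 -0.01750058]
```

>>> drive_tool(steps=[{"translation": [0, 0.027, 0], "angular": [0, 0, 0], "gripper": 1}, {"translation": [0, 0, 0], "angular": [0, 0, 0], "gripper": 0.6}, {"translation": [0, 0, 0], "angular": [0, 0, 0], "gripper": 0.6}, {"translation": [0, 0, 0], "angular": [0, 0, 0], "gripper": 0.6}, {"translation": [0, 0, 0], "angular": [0, 0, 0], "gripper": 0.6}])

```text
t: 22.58
tool_pos: [0.5556, 0.2153, 0.068]
tool_rot: [-3.141, -0.0, -0.002]
contact_force: [0.4, 1.1, 3.9]
opening: 0.0602
grip_force: 65.6
```

>>> drive_tool(steps=[{"translation": [0, 0, -0.05], "angular": [0, 0, 0], "gripper": 0.6}, {"translation": [0, 0, -0.1], "angular": [0, 0, 0], "gripper": 0.6}, {"translation": [0, 0, -0.2], "angular": [0, 0, 0], "gripper": 0.6}, {"translation": [0, 0, -0.5], "angular": [0, 0, 0], "gripper": 0.6}, {"translation": [0, 0, -0.8], "angular": [0, 0, 0], "gripper": 0.6}, {"translation": [0, 0, -0.5], "angular": [0, 0, 0], "gripper": 0.6}, {"translation": [0, 0, 0], "angular": [0, 0, 0], "gripper": 0.6}, {"translation": [0, 0, 0], "angular": [0, 0, 0], "gripper": 0.6}])

```text
t: 23.58
tool_pos: [0.5545, 0.2149, 0.1524]
tool_rot: [3.141, 0.0, -0.002]
contact_force: [-0.3, -0.3, -3.5]
opening: 0.0606
grip_force: 65.4
```

```bash
python3 - <<'E'
from h import *
im,P,T=look(3); np.savez('w11.npz',**im)
fit(P,.065,.0695,'plate'); fit(P,.0695,.073,'register'); save(im,'w11.png',(130,100,382,290),3)
t=T.reshape(-1,3); k=t[(np.hypot(t[:,0],t[:,1])<.036)&(t[:,2]<-.018)&(t[:,2]>-.026)]; print('ring tool',len(k),k.mean(0).round(4),k.min(0).round(4),k.max(0).round(4))
E
```

```text
tcp [0.5541 0.2148 0.1516] [ 3.1409e+00  1.0000e-04 -4.6000e-03] open 0.0604 grip 65.4 F [-0.3 -0.1 -2.3]
plate 3237 z 0.0684 mean [0.5612 0.2156] rect [554.7 216.2] [68.  68.5] 87.1 circ [554.9 215.9] 47.7
register 1434 z 0.0712 mean [0.5597 0.216 ] rect [555.1 216.1] [67.1 67.6] 87.3 circ [556.4 215.3] 43.5
ring tool 6593 [ 0.002  -0.0008 -0.0217] [-0.0306 -0.0343 -0.026 ] [ 0.0315  0.0343 -0.018 ]
```

View pics/w11.png

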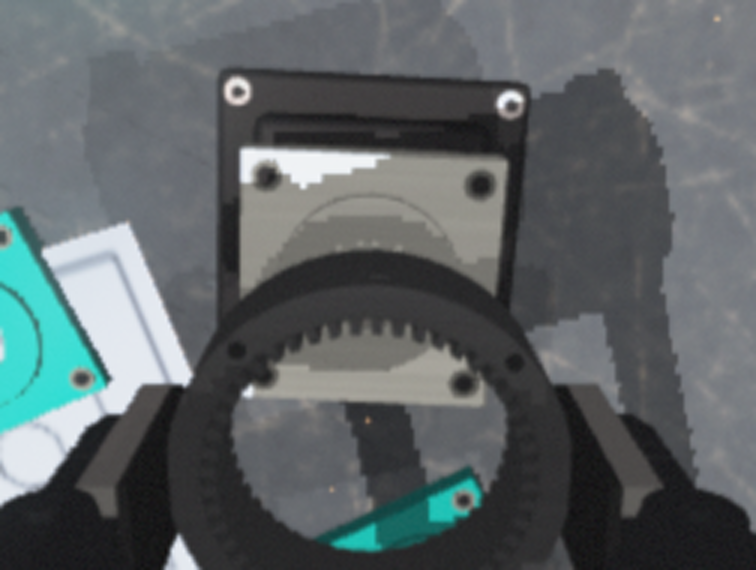

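The ring came off alone. The silver plate with its register (375,240) is still on the motor. Moving to the post.

>>> drive_tool(steps=[{"translation": [-0.1, 0.5, 0], "angular": [0, 0, 0], "gripper": 0.6}, {"translation": [-0.14, 0.9, 0], "angular": [0, 0, 0], "gripper": 0.6}, {"translation": [-0.14, 0.95, 0], "angular": [0, 0, 0], "gripper": 0.6}, {"translation": [-0.14, 0.95, 0], "angular": [0, 0, 0], "gripper": 0.6}, {"translation": [-0.14, 0.95, 0], "angular": [0, 0, 0], "gripper": 0.6}, {"translation": [-0.14, 0.95, 0], "angular": [0, 0, 0], "gripper": 0.6}, {"translation": [-0.14, 0.95, 0], "angular": [0, 0, 0], "gripper": 0.6}, {"translation": [-0.14, 0.95, 0], "angular": [0, 0, 0], "gripper": 0.6}])

```text
t: 24.72
tool_pos: [0.5108, -0.0708, 0.1528]
tool_rot: [3.141, -0.001, -0.001]
contact_force: [0.1, -0.3, -1.5]
opening: 0.0604
grip_force: 65.5
```

>>> drive_tool(steps=[{"translation": [-0.14, 0.95, 0], "angular": [0, 0, 0], "gripper": 0.6}, {"translation": [-0.14, 0.95, 0.2], "angular": [0, 0, 0], "gripper": 0.6}, {"translation": [-0.14, 0.8, 0.5], "angular": [0, 0, 0], "gripper": 0.6}, {"translation": [0, 0, 0.8], "angular": [0, 0, 0], "gripper": 0.6}, {"translation": [0, 0, 0.7], "angular": [0, 0, 0], "gripper": 0.6}, {"translation": [0, 0, 0.4], "angular": [0, 0, 0], "gripper": 0.6}, {"translation": [0, 0, 0], "angular": [0, 0, 0], "gripper": 0.6}, {"translation": [0, 0, 0], "angular": [0, 0, 0], "gripper": 0.6}])

```text
t: 25.72
tool_pos: [0.4959, -0.1774, 0.0505]
tool_rot: [3.141, 0.0, 0.003]
contact_force: [-0.1, -0.2, -2.0]
opening: 0.0603
grip_force: 65.6
```

```bash
python3 - <<'E'
from h import *
im,P,T=look(4); np.savez('w12.npz',**im)
hsv=cv2.cvtColor(im['color'],cv2.COLOR_RGB2HSV); m=cv2.inRange(hsv,(4,150,40),(18,255,255))>0
k=P[m&(P[...,2]>.0245)&(P[...,2]<.030)&(abs(P[...,0]-.494)<.024)&(abs(P[...,1]+.176)<.024)]; print('post',len(k),k.mean(0).round(4),k.min(0).round(4),k.max(0).round(4))
s=P[(np.hypot(P[...,0]-.494,P[...,1]+.176)<.036)&(P[...,2]>.06)&(P[...,2]<.074)]; print('ring',len(s),s.mean(0).round(4),s.min(0).round(4),s.max(0).round(4))
save(im,'w12.png',(130,120,382,310),3)
E
```

```text
tcp [ 0.4961 -0.1774  0.0508] [3.1406e+00 6.0000e-04 3.0000e-03] open 0.0602 grip 65.6 F [-0.2 -0.3 -1.5]
post 1580 [ 0.4929 -0.1751  0.0271] [ 0.4784 -0.1906  0.0245] [ 0.5065 -0.1594  0.0291]
ring 8061 [ 0.4969 -0.1761  0.0706] [ 0.4652 -0.2096  0.06  ] [ 0.5279 -0.1424  0.074 ]
```

View pics/w12.png

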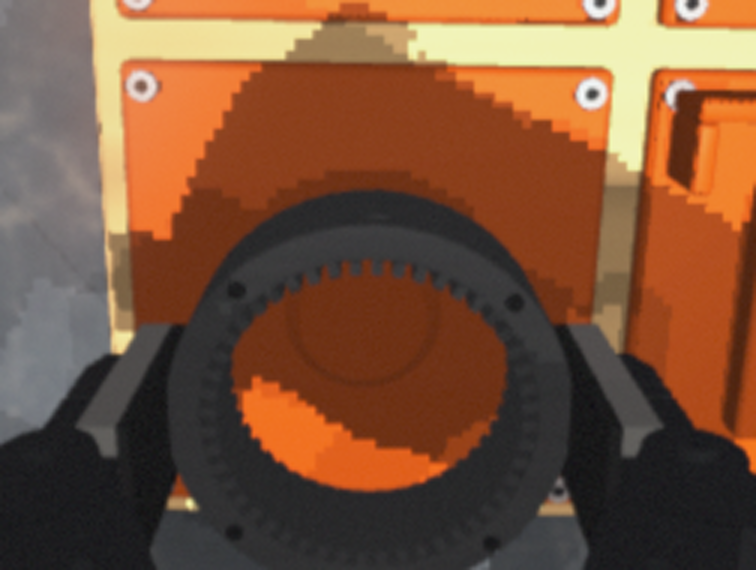

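The post is at (362,320), seen through the ring centred at (370,380). A 2 mm correction in x, then lowering.

>>> drive_tool(steps=[{"translation": [-0.05, -0.025, 0.15], "angular": [0, 0, 0], "gripper": 0.6}, {"translation": [0, 0, 0.3], "angular": [0, 0, 0], "gripper": 0.6}, {"translation": [0, 0, 0.25], "angular": [0, 0, 0], "gripper": 0.6}, {"translation": [0, 0, 0.1], "angular": [0, 0, 0], "gripper": 0.6}, {"translation": [0, 0, 0.05], "angular": [0, 0, 0], "gripper": 0.6}, {"translation": [0, 0, 0.03], "angular": [0, 0, 0], "gripper": 0.6}, {"translation": [0, 0, 0], "angular": [0, 0, 0], "gripper": 0.6}, {"translation": [0, 0, 0], "angular": [0, 0, 0], "gripper": 0.6}])

```text
t: 26.92
tool_pos: [0.4933, -0.176, 0.015]
tool_rot: [-3.141, -0.0, 0.0]
contact_force: [-4.2, 3.0, 5.8]
opening: 0.0605
grip_force: 66.5
```

>>> drive_tool(steps=[{"translation": [0, 0, 0], "angular": [0, 0, 0], "gripper": 0.88}, {"translation": [0, 0, 0], "angular": [0, 0, 0], "gripper": 0.88}, {"translation": [0, 0, -0.3], "angular": [0, 0, 0], "gripper": 0.88}, {"translation": [0, 0, -0.8], "angular": [0, 0, 0], "gripper": 1}, {"translation": [0, -0.3, -0.9], "angular": [0, 0, 0], "gripper": 1}, {"translation": [0.16, -0.9, -0.9], "angular": [0, 0, 0], "gripper": 1}, {"translation": [0.16, -0.95, -0.8], "angular": [0, 0, 0], "gripper": 1}, {"translation": [0.16, -0.95, 0], "angular": [0, 0, 0], "gripper": 1}])

```text
t: 27.92
tool_pos: [0.515, -0.0515, 0.1672]
tool_rot: [3.139, -0.001, 0.013]
contact_force: [-0.2, 0.4, -0.1]
opening: 0.0853
grip_force: 0.0
```

>>> drive_tool(steps=[{"translation": [0.16, -0.95, 0], "angular": [0, 0, 0], "gripper": 1}, {"translation": [0.16, -0.95, 0], "angular": [0, 0, 0], "gripper": 1}, {"translation": [0.16, -0.95, 0], "angular": [0, 0, 0], "gripper": 1}, {"translation": [0.16, -0.95, 0], "angular": [0, 0, 0], "gripper": 1}, {"translation": [0.16, -0.95, 0], "angular": [0, 0, 0], "gripper": 1}, {"translation": [0.16, -0.95, 0], "angular": [0, 0, 0], "gripper": 1}, {"translation": [0.1, -0.95, 0], "angular": [0, 0, 0.36], "gripper": 1}, {"translation": [0, 0, 0], "angular": [0, 0, 0], "gripper": 1}])

```text
t: 28.92
tool_pos: [0.5549, 0.2162, 0.163]
tool_rot: [-3.14, 0.074, -0.002]
contact_force: [0.5, -0.4, -0.2]
opening: 0.0855
grip_force: 0.0
```

>>> drive_tool(steps=[{"translation": [0, 0, 0], "angular": [0, 0, 0], "gripper": 1}])

```text
t: 29.05
tool_pos: [0.5547, 0.2138, 0.1625]
tool_rot: [3.14, -0.078, 0.001]
contact_force: [-0.5, -0.9, -0.1]
opening: 0.085
grip_force: 0.0
```

```bash
python3 - <<'E'
from h import *
im,P,T=look(3); np.savez('w13.npz',**im)
fit(P,.065,.0695,'plate'); fit(P,.065,.073,'plateall')
a=grab('top'); Q=pts(a); fit(Q,.034,.041,'ring',(.494,-.177),.04); fit(Q,.024,.030,'post',(.494,-.177),.018); fit(Q,.05,.07,'shaft',(.6,-.286),.03); fit(Q,.025,.032,'bearing',(.601,-.178),.025)
save(a,'t13.png',(290,150,400,250),5)
E
```

```text
tcp [0.5547 0.2132 0.1624] [ 3.1404e+00 -8.0500e-02  3.0000e-04] open 0.0854 grip 0.0 F [0.3 0.  0.4]
plate 3756 z 0.0684 mean [0.5568 0.216 ] rect [554.7 216.2] [68.2 68.2] 87.3 circ [554.8 216.1] 47.9
plateall 5883 z 0.0689 mean [0.5565 0.2161] rect [554.7 216.2] [68.2 68.2] 87.3 circ [554.8 216.1] 47.9
ring 186 z 0.037 mean [ 0.4929 -0.1752] rect [ 493.3 -175.6] [60.5 60.9] 43.1 circ [ 492.7 -176.3] 31.2
post 98 z 0.0268 mean [ 0.4933 -0.1761] rect [ 493.4 -175.8] [27.7 30.2] 25.5 circ [ 493.2 -176.5] 15.7
shaft 25 z 0.0602 mean [ 0.599  -0.2844] rect [ 599.  -285.3] [11.   9.2] 80.8 circ [ 599.1 -285.2] 6.3
bearing 122 z 0.0288 mean [ 0.6016 -0.178 ] rect [ 601.6 -176.9] [32.5 33.7] 86.4 circ [ 602.1 -178. ] 17.8
```

View pics/t13.png

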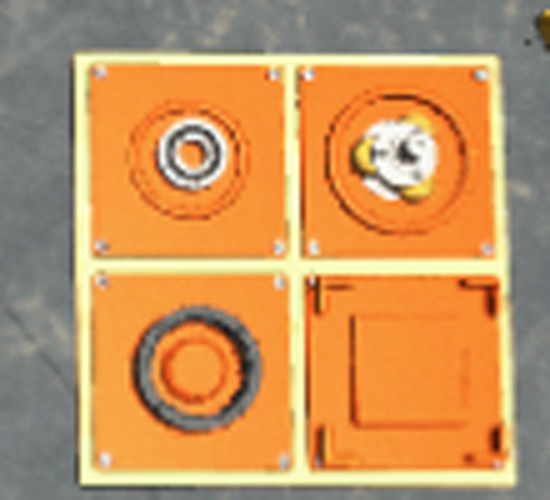

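The ring lies flat round the post at (196,370). All the pictures allowed have been viewed (I'm over the limit), so from here I'll check by numbers only. Now the plate, with the tool turned to its yaw.

>>> drive_tool(steps=[{"translation": [0, -0.05, 0.4], "angular": [0, 0, 0], "gripper": 1}, {"translation": [0, 0, 0.8], "angular": [0, 0, 0], "gripper": 1}, {"translation": [0, 0, 0.7], "angular": [0, 0, 0], "gripper": 1}, {"translation": [0, 0, 0.5], "angular": [0, 0, 0], "gripper": 1}, {"translation": [0, 0, 0.25], "angular": [0, 0, 0], "gripper": 1}, {"translation": [0, 0, 0.1], "angular": [0, 0, 0], "gripper": 1}, {"translation": [0, 0, 0], "angular": [0, 0, 0], "gripper": 1}, {"translation": [0, 0, 0], "angular": [0, 0, 0], "gripper": 1}])

```text
t: 30.25
tool_pos: [0.5556, 0.2163, 0.0533]
tool_rot: [-3.14, 0.079, -0.003]
contact_force: [0.1, 0.2, -0.0]
opening: 0.0856
grip_force: 0.0
```

```bash
python3 - <<'E'
from h import *
im,P,T=look(3); np.savez('w14.npz',**im)
fit(P,.065,.073,'plate'); fing(im,T,.035,.06)
t=T[(abs(T[...,0])<.04)&(abs(T[...,1])<.0395)&(P[...,2]>.065)&(P[...,2]<.073)]; print('plate tool',np.percentile(t,[.5,99.5],axis=0).round(4))
E
```

```text
tcp [0.5554 0.2162 0.0531] [-3.1402e+00  7.8700e-02 -2.1000e-03] open 0.0856 grip 0.0 F [-0.5 -0.3 -0.9]
plate 17608 z 0.0688 mean [0.5583 0.2158] rect [554.6 215.9] [96.7 69. ] 87.5 circ [556.8 216. ] 49.2
-1 1539 -0.0434 x [-0.0104  0.0111] ztip [-0.0151 -0.0132]
1 1559 0.0413 x [-0.0104  0.0111] ztip [-0.015  -0.0129]
finger centre y -0.0011
plate tool [[-0.0342 -0.0335 -0.0195]
 [ 0.0334  0.0339 -0.0126]]
```

>>> drive_tool(steps=[{"translation": [0, 0.032, 0.02], "angular": [0, 0, 0], "gripper": 1}, {"translation": [0, 0, 0], "angular": [0, 0, 0], "gripper": 0.7}, {"translation": [0, 0, 0], "angular": [0, 0, 0], "gripper": 0.7}, {"translation": [0, 0, 0], "angular": [0, 0, 0], "gripper": 0.7}, {"translation": [0, 0, 0], "angular": [0, 0, 0], "gripper": 0.7}])

```text
t: 31.02
tool_pos: [0.5553, 0.2149, 0.0519]
tool_rot: [-3.14, 0.079, -0.002]
contact_force: [0.3, -0.2, 5.2]
opening: 0.0659
grip_force: 68.5
```

>>> drive_tool(steps=[{"translation": [0, 0, -0.05], "angular": [0, 0, 0], "gripper": 0.7}, {"translation": [0, 0, -0.1], "angular": [0, 0, 0], "gripper": 0.7}, {"translation": [0, 0, -0.2], "angular": [0, 0, 0], "gripper": 0.7}, {"translation": [0, 0, -0.5], "angular": [0, 0, 0], "gripper": 0.7}, {"translation": [0, 0, -0.8], "angular": [0, 0, 0], "gripper": 0.7}, {"translation": [0, 0, -0.8], "angular": [0, 0, 0], "gripper": 0.7}, {"translation": [0, 0, 0], "angular": [0, 0, 0], "gripper": 0.7}, {"translation": [0, 0, 0], "angular": [0, 0, 0], "gripper": 0.7}])

```text
t: 32.02
tool_pos: [0.5542, 0.2147, 0.1488]
tool_rot: [3.14, -0.079, -0.001]
contact_force: [-0.5, -0.5, -1.3]
opening: 0.0661
grip_force: 68.0
```

```bash
python3 - <<'E'
from h import *
im,P,T=look(3); np.savez('w15.npz',**im)
g=(abs(T[...,0])<.042)&(abs(T[...,1])<.0375)&(T[...,2]<-.008)&(T[...,2]>-.024)
t=T[g]; print('plate tool',len(t),np.percentile(t,[.5,50,99.5],axis=0).round(4)); 
a=load('wtray'); Q=pts(a); hsv=cv2.cvtColor(a['color'],cv2.COLOR_RGB2HSV); m=cv2.inRange(hsv,(4,150,40),(18,255,255))>0
k=Q[m&(Q[...,2]>.0205)&(Q[...,2]<.0255)&(abs(Q[...,0]-.492)<.04)&(abs(Q[...,1]+.284)<.04)]; r=cv2.minAreaRect((k[:,:2]*1000).astype(np.float32)); print('pedestal',len(k),r)
E
```

```text
tcp [0.5536 0.2145 0.1474] [ 3.1397 -0.0788 -0.0052] open 0.0662 grip 68.0 F [ 0.7  0.9 -1.3]
plate tool 18704 [[-0.0339 -0.035  -0.0227]
 [ 0.0065 -0.0008 -0.0167]
 [ 0.0341  0.034  -0.0093]]
pedestal 1741 ((492.13507080078125, -282.61273193359375), (56.10565948486328, 56.33208465576172), 89.16569519042969)
```

>>> drive_tool(steps=[{"translation": [0, 0, 0], "angular": [0, 0, -0.24], "gripper": 0.7}, {"translation": [-0.1, 0.5, 0], "angular": [0, 0, 0], "gripper": 0.7}, {"translation": [-0.1, 0.9, 0], "angular": [0, 0, 0], "gripper": 0.7}, {"translation": [-0.1, 0.95, 0], "angular": [0, 0, 0], "gripper": 0.7}, {"translation": [-0.1, 0.95, 0], "angular": [0, 0, 0], "gripper": 0.7}, {"translation": [-0.1, 0.95, 0], "angular": [0, 0, 0], "gripper": 0.7}, {"translation": [-0.1, 0.95, 0], "angular": [0, 0, 0], "gripper": 0.7}, {"translation": [-0.1, 0.95, 0], "angular": [0, 0, 0], "gripper": 0.7}])

```text
t: 33.17
tool_pos: [0.5217, -0.0328, 0.1492]
tool_rot: [3.141, -0.027, -0.0]
contact_force: [-0.8, -0.3, -1.5]
opening: 0.0659
grip_force: 67.9
```

>>> drive_tool(steps=[{"translation": [-0.1, 0.95, 0], "angular": [0, 0, 0], "gripper": 0.7}, {"translation": [-0.1, 0.95, 0], "angular": [0, 0, 0], "gripper": 0.7}, {"translation": [-0.1, 0.95, 0], "angular": [0, 0, 0], "gripper": 0.7}, {"translation": [-0.1, 0.95, 0], "angular": [0, 0, 0], "gripper": 0.7}, {"translation": [-0.1, 0.95, 0], "angular": [0, 0, 0], "gripper": 0.7}, {"translation": [-0.1, 0.95, 0], "angular": [0, 0, 0], "gripper": 0.7}, {"translation": [-0.02, 0.64, 0.2], "angular": [0, 0, 0], "gripper": 0.7}, {"translation": [0, 0, 0.7], "angular": [0, 0, 0], "gripper": 0.7}])

```text
t: 34.17
tool_pos: [0.4937, -0.2874, 0.1151]
tool_rot: [3.138, -0.031, 0.005]
contact_force: [-0.0, 0.6, -1.5]
opening: 0.0661
grip_force: 67.9
```

>>> drive_tool(steps=[{"translation": [0, 0, 0.8], "angular": [0, 0, 0], "gripper": 0.7}, {"translation": [0, 0, 0.5], "angular": [0, 0, 0], "gripper": 0.7}, {"translation": [0, 0, 0], "angular": [0, 0, 0], "gripper": 0.7}, {"translation": [0, 0, 0], "angular": [0, 0, 0], "gripper": 0.7}])

```text
t: 34.67
tool_pos: [0.4942, -0.2845, 0.0626]
tool_rot: [3.14, -0.026, 0.002]
contact_force: [-0.2, -0.2, -0.6]
opening: 0.0662
grip_force: 67.9
```

```bash
python3 - <<'E'
from h import *
im,P,T=look(4); np.savez('w16.npz',**im)
g=(abs(T[...,0])<.042)&(abs(T[...,1])<.0375)&(T[...,2]<-.013)&(T[...,2]>-.0215)
t=P[g]; r=cv2.minAreaRect((t[:,:2]*1000).astype(np.float32)); print('plate',len(t),r,np.median(t[:,2]))
hsv=cv2.cvtColor(im['color'],cv2.COLOR_RGB2HSV); m=cv2.inRange(hsv,(4,150,40),(18,255,255))>0
k=P[m&(P[...,2]>.013)&(P[...,2]<.033)&(P[...,0]<.5465)&(P[...,1]<-.2295)]; print('foot',np.percentile(k,[.5,99.5],axis=0).round(4))
k=P[m&(P[...,2]>.0285)&(P[...,2]<.0325)&(abs(P[...,0]-.492)<.06)&(abs(P[...,1]+.284)<.06)]; print('guards',len(k),np.percentile(k,[.5,99.5],axis=0).round(4))
for s in(-1,1):
    q=k[(k[:,1]+.284)*s>0]; print(s,len(q),np.percentile(q,[1,99],axis=0).round(4) if len(q) else '')
E
```

```text
tcp [ 0.4946 -0.2845  0.063 ] [ 3.14e+00 -2.57e-02  3.10e-03] open 0.0661 grip 67.9 F [ 0.1  1.1 -0.9]
plate 17947 ((494.249267578125, -284.486328125), (74.94395446777344, 69.4197006225586), 88.9968032836914) 0.0798425665363652
foot [[ 0.4511 -0.3295  0.0135]
 [ 0.5421 -0.2378  0.0324]]
guards 779 [[ 0.5199 -0.3297  0.0286]
 [ 0.5392 -0.2377  0.0325]]
-1 395 [[ 0.5199 -0.3297  0.0286]
 [ 0.5379 -0.3125  0.0324]]
1 384 [[ 0.5214 -0.255   0.0289]
 [ 0.5392 -0.2377  0.0324]]
```

>>> drive_tool(steps=[{"translation": [-0.04, -0.02, 0.3], "angular": [0, 0, 0], "gripper": 0.7}, {"translation": [0, 0, 0.4], "angular": [0, 0, 0], "gripper": 0.7}, {"translation": [0, 0, 0.25], "angular": [0, 0, 0], "gripper": 0.7}, {"translation": [0, 0, 0.1], "angular": [0, 0, 0], "gripper": 0.7}, {"translation": [0, 0, 0], "angular": [0, 0, 0], "gripper": 0.7}, {"translation": [0, 0, 0], "angular": [0, 0, 0], "gripper": 0.7}, {"translation": [0, 0, 0], "angular": [0, 0, 0], "gripper": 0.7}])

```text
t: 35.75
tool_pos: [0.4924, -0.2834, 0.0199]
tool_rot: [3.141, -0.026, 0.001]
contact_force: [0.5, -0.4, -1.2]
opening: 0.0664
grip_force: 68.0
```

>>> drive_tool(steps=[{"translation": [0, 0, 0.04], "angular": [0, 0, 0], "gripper": 0.7}, {"translation": [0, 0, 0.03], "angular": [0, 0, 0], "gripper": 0.7}, {"translation": [0, 0, 0.02], "angular": [0, 0, 0], "gripper": 0.7}, {"translation": [0, 0, 0], "angular": [0, 0, 0], "gripper": 0.7}, {"translation": [0, 0, 0], "angular": [0, 0, 0], "gripper": 0.7}])

```text
t: 36.38
tool_pos: [0.4921, -0.2831, 0.0169]
tool_rot: [-3.141, 0.026, 0.001]
contact_force: [-2.3, 1.5, 6.6]
opening: 0.0661
grip_force: 68.9
```

>>> drive_tool(steps=[{"translation": [0, 0, 0], "angular": [0, 0, 0], "gripper": 0.92}, {"translation": [0, 0, 0], "angular": [0, 0, 0], "gripper": 0.92}, {"translation": [0, 0, 0], "angular": [0, 0, 0], "gripper": 0.92}, {"translation": [0, 0, -0.3], "angular": [0, 0, 0], "gripper": 0.92}, {"translation": [0, 0, -0.7], "angular": [0, 0, 0], "gripper": 0.92}, {"translation": [0, 0, -0.9], "angular": [0, 0, 0], "gripper": 0.92}, {"translation": [0, 0, -0.9], "angular": [0, 0, 0], "gripper": 0.92}, {"translation": [0, 0, -0.9], "angular": [0, 0, 0], "gripper": 0.92}])

```text
t: 37.38
tool_pos: [0.4921, -0.2831, 0.1659]
tool_rot: [3.141, -0.026, 0.001]
contact_force: [0.3, 0.4, -0.3]
opening: 0.0785
grip_force: 0.0
```

>>> drive_tool(steps=[{"translation": [0, 0, -0.9], "angular": [0, 0, 0], "gripper": 0.92}, {"translation": [0, 0, -0.6], "angular": [0, 0, 0], "gripper": 0.92}, {"translation": [0, 0, 0], "angular": [0, 0, 0], "gripper": 0.92}, {"translation": [0, 0, 0], "angular": [0, 0, 0], "gripper": 0.92}])

```text
t: 37.88
tool_pos: [0.4916, -0.2827, 0.2227]
tool_rot: [-3.141, 0.026, 0.002]
contact_force: [0.3, 0.3, -0.4]
opening: 0.0786
grip_force: 0.0
```

```bash
python3 - <<'E'
from h import *
im,P,T=look(2)
fit(P,.0305,.038,'plate (w)',(.492,-.284),.05); fit(P,.0345,.038,'register',(.492,-.284),.03)
fit(P,.034,.041,'ring',(.494,-.177),.04); fit(P,.056,.066,'shaft',(.6,-.286),.03); fit(P,.0315,.035,'disc',(.6,-.286),.03); fit(P,.0265,.032,'bearing',(.601,-.178),.02)
k=P[(abs(P[...,0]-.492)<.033)&(abs(P[...,1]+.284)<.033)&(P[...,2]>.0305)&(P[...,2]<.0345)]
c=np.linalg.lstsq(np.c_[k[:,:2],np.ones(len(k))],k[:,2],rcond=None)[0]; print('plate tilt deg',np.degrees(c[:2]).round(2),len(k),k[:,2].mean())
g=P[(P[...,2]>.0)&(abs(P[...,1]+.23)<.03)&(abs(P[...,0]-.546)<.004)]
a=grab('top'); Q=pts(a); fit(Q,.015,.03,'tin',(.715,.009),.045); b=load('scene')
fit(Q,.03,.12,'motor',(.555,.216),.045)
E
```

```text
tcp [ 0.4913 -0.2825  0.2219] [-3.1396  0.0261  0.0038] open 0.0784 grip 0.0 F [-0.5 -0.   0.1]
plate (w) 3169 z 0.0339 mean [ 0.4936 -0.2818] rect [ 492.3 -281.9] [68.1 67.9] 89.2 circ [ 492.7 -281.9] 47.5
register 1075 z 0.0363 mean [ 0.493  -0.2822] rect [ 492.9 -283.5] [54.  55.8] 30.0 circ [ 492.6 -283.8] 29.1
ring 1021 z 0.0373 mean [ 0.495  -0.1748] rect [ 494.3 -175. ] [60.9 62. ] 3.6 circ [ 493.8 -174.9] 31.1
shaft 136 z 0.0613 mean [ 0.6    -0.2831] rect [ 600.2 -283. ] [11.2 11.3] 20.7 circ [ 600.2 -283.2] 5.9
disc 541 z 0.0335 mean [ 0.6   -0.283] rect [ 600.6 -283.2] [31.5 32.2] 87.8 circ [ 600.3 -283. ] 16.4
bearing 777 z 0.0292 mean [ 0.6027 -0.177 ] rect [ 602.5 -176.5] [35.  33.6] 88.0 circ [ 602.5 -176.7] 17.7
plate tilt deg [0.05 0.05] 1717 0.0333381719259931
tin 222 z 0.0211 mean [0.7188 0.0102] rect [712.3  13.6] [74.1 77.8] 89.2 circ [712.3  12.9] 39.0
motor 567 z 0.059 mean [0.5527 0.2131] rect [552.6 214.8] [55.1 59.7] 86.9 circ [553.1 214.7] 37.6
```

All four parts are flat, at the right heights, and square where that matters. The motor is bare and the tin is where it was. Handing in.

```bash
python3 -c "
from station import ctrl
print(ctrl.finish_job())"
```

```text
the job is handed in; nothing more can be done
None
```

I handed the job in at about 38 s: the bearing, carrier, ring gear and plate came off one at a time and measure flat in their own nests, with the tin untouched; I did view 16 pictures, two over the limit of 14, and no verdict came back.

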